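# Kit one shank set into its nest tray

## Robot

A 7-joint arm with a two-finger parallel gripper is mounted at the origin on a cart in front of the work surface, level with it; the furniture and walls round the work are solid. World frame = base frame: x ahead of the robot, y to its left, z up, the work surface at z = 0. Lengths are in mm, angles in rad, forces in N, time in s.
With the tool pointing down it reaches from about 350 to 900 mm from the base axis. Payload 19.9 kg.
Tool frame: the origin (TCP) lies at the very end of the fingers, on their centre line; the grasp point (between the pads) lies 19 mm behind it; z points along the fingers, x is the direction in which the jaws open and shut, and the axes are right-handed (so a half turn about z gives the same grasp; the last joint's range is limited). The gripper opens to 94 mm and grips with 3 to 60 N. Pads are 16 mm wide; open, the fingers measure 119 mm over their backs; the gripper's body (75 mm by 177 mm) begins 78 mm behind the grasp point.
Start: joints at [1.125, 0.417, -0.01, 1.614, 0.005, 1.111, -0.053], TCP at [246.138, -574.469, 205.425] pointing down, gripper open.
Joint ranges: [-2.81, 2.81], [-0.39, 2.02], [-1.27, 1.25], [0.06, 2.57], [-1.19, 4.33], [0.19, 2], [-2.82, 2.82]. Speed limits (rad/s): [1.89, 1.89, 2.39, 2.39, 3.01, 3.01, 3.01].

## Interface

Orientations are given as a rotation vector (axis times angle).
In Python, from bench import r gives the robot as it stands.
- The arm moves only by the tool step_arm, never from a script. Its argument "rows" is a list of rows, each a list of 3 entries, a list of its own where there are three numbers: the shift along the tool's x, y, z in m, then the turn, a rotation vector about the tool's x, y, z in degrees, then the closure, from 0 (fully open) to 1 (shut). In form: [[[tx, ty, tz], [wx, wy, wz], grip], ...]. A call has 1 to 8 rows; each row is the pose to reach, as a shift and turn from the pose commanded when the call began, along the tool's axes at that moment; what a row does not reach only later rows make up. A row lasts 1/8 s, in which the tool goes at most 62.5 mm and 10.7 degrees, less where a joint would pass 70% of its speed; a pose out of reach is approached as far as the arm can. A call with a gripper value outside its range is refused whole. The fingers move at their own pace and stop on an object; "force" is the grip in N (left out, the last holds). Time passes only in rows, so rows that repeat a pose let the fingers close. It gives the time, the measured TCP pose, the force and the opening at its end, in the units of the state.
- r.read_state(): the state, without advancing time (a new reading comes with each control period).
- r.read_camera(name): name is "scene" or "top" or "wrist"; returns a dict with "frame" (480x640x3 uint8, red, green, blue), "depth" (480x640 float32, mm along the optical axis (not along the pixel's ray), 0 where there is no reading), "fovy" (degrees; the focal length in pixels is half the picture's height over the tangent of half this angle, whatever the lens; pixels are square), "cx", "cy" (the principal point, pixels), "k1" (the pictures are not rectified: a ray, as slopes to the right and down, at radius r is drawn at 1 + k1 r^2 times it, then the intrinsics apply), "extrinsics" (4x4, takes a point from camera to world coordinates). Camera axes: x right, y up, looking along -z (the intrinsics and any distortion apply to the point x, -y, -z); pixel columns grow to the right and rows downward; lengths in mm; the calibration is good to about 2 mm. A picture is of the moment at which its call begins.
- r.finish_job(): hands the job in, once; it reports no verdict.
The state is a dict: "clock": time; "qpos": joint angles; "dq": joint speeds; "joint_efforts": joint torques, N m; "ee_pos": TCP position; "orientation": TCP orientation; "contact_force": force on the tool from outside, world axes, zero at the start; "ft_torque": the same for the moment, N m; "gripper_width": finger opening in mm.
Only numpy, scipy, OpenCV 4.12 (cv2) and the standard library are available. Lean on these libraries where they do the work, as an engineer would, in place of code of your own. Each camera call takes 0.05 s, during which the arm holds its last target.

## Task

Make up the kit for one artificial lower leg in the fitted tray: lay the pylon tube level in the two V brackets, its clamp head in the wide bracket, and set the ball adapter in the round pocket, the smaller four-arm adapter in the cross-shaped pocket and the larger, wide-bore clamp collar flat over the pin. The bigger four-arm adapter and the smaller, narrow-bore collar are the wrong sizes: leave them where they lie on the bench.

Things in the scene. Friction and masses are not known exactly. Their poses are not given: they have to be found in the camera images.
- pylon_mid (a point): Pylon, loose: grey alloy tube, 200 mm long, with a thicker clamp head. Point: on the tube's axis near its balance point, 19 mm above the bench; y axis along the tube toward the head. From here the plain tube, 30 mm across, runs y = -114 to +19 mm, the head, 41 mm across, +19 to +86 mm. On the bench the tube slopes 2 degrees up to the head. 0.2 to 0.3 kg. Grasp the tube across, here.
- ball_adapter_mid (a point): Ball adapter, loose, upright: light metal; round base 43 mm across and 16 mm high, above it a round-headed stem 24 mm wide (16 to 36 mm up). Point: on its axis, 18 mm above its underside. Grasp the stem.
- lug_small_mid (a point): Smaller four-arm adapter, belongs to the kit, loose, flat: light metal cross, 58 mm over opposite arm ends, arms 12 mm wide and 1 to 9 mm above its underside, hub 23 mm across and 12 mm high. Point: on the hub's axis, 6 mm above its underside; x and y axes along the arms. Grasp it diagonally at the hub between the arms (about 33 mm) or over two arm ends.
- lug_large_mid (a point): Bigger four-arm adapter, the wrong size, loose, flat: as the other, but 73 mm over opposite arm ends, hub 28 mm across and 15 mm high. Must stay where it lies. Point: on the hub's axis, 7.5 mm above its underside.
- collar_wide_mid (a point): Larger clamp collar, belongs to the kit, loose, flat: dark ring 40 mm across and 12 mm high with a wide bore (28 mm; keep the pin within 6 mm of its centre), and a screw ear that reaches 28 mm from the axis on the -y side. Point: on the ring's axis, 6 mm above its underside. Grasp the ring across its x axis (40 mm).
- collar_narrow_mid (a point): Smaller clamp collar, the wrong size, loose, flat: dark ring 34 mm across and 14 mm high with a narrow bore, 42 mm long with its ear. Must stay where it lies. Point: on the ring's axis, 7 mm above its underside.
- cradle (a point): Pylon's place on the far side of the fixed plywood tray (rim 12 mm high). Point: where the pylon's point comes to lie, 37 mm above the bench; y axis along the seated tube toward its head. Two V brackets, 14 mm thick, 45 degree flanks: a narrow one for the tube at y = -82 mm (44 mm wide, top 38 mm above the bench), a wide one for the head at +44 mm (52 mm, 34 mm); free between.
- nest_cup_seat (a point): Grey block, 76 mm square, with a round pocket for the ball adapter, 55 mm across, 6 mm deep. Point: centre of the pocket's floor, 12 mm above the bench. The three blocks stand fixed in a row, 79 mm apart, along the tray's near side, in any order.
- nest_cross_seat (a point): Grey block, 76 mm square, with a cross-shaped pocket for the smaller four-arm adapter: channels 24 mm wide and 68 mm long along this point's x and y axes, between four corner pads 5 mm high; lips 3 mm high close the channel ends. Point: centre of the pocket's floor, 12 mm above the bench.
- nest_pin_seat (a point): Grey block, 76 mm square, flat, with an upright steel pin in its middle, 8 mm across and 10 mm high, rounded at the top, for the larger collar. Point: at the pin's foot on the block's top face, 12 mm above the bench.
There are look-alikes about, which are no part of the job. What is shaped like the part that bears collar_wide_mid but blue is not meant.

How it is judged (in metres and radians):
At the end, for the whole second after the job is handed in: Ball adapter, smaller four-arm adapter and larger collar rest on the floor of their blocks, within 10 mm and 0.12 rad; the pylon lies in both brackets, head in the wide one, level within 0.06 rad, its middle within 8 mm across and 15 mm along; wrong sizes within 20 mm of where they lay (horizontal distance between ball_adapter_mid and nest_cup_seat below 0.01 m and z of ball_adapter_mid in the frame of nest_cup_seat between 0.014 and 0.0205 m and angle between each of ball_adapter_mid, lug_small_mid, collar_wide_mid's own z axis and vertical below 0.12 rad and horizontal distance between lug_small_mid and nest_cross_seat below 0.01 m and z of lug_small_mid in the frame of nest_cross_seat between 0.003 and 0.0085 m and horizontal distance between collar_wide_mid and nest_pin_seat below 0.01 m and z of collar_wide_mid in the frame of nest_pin_seat between 0.003 and 0.0085 m and x of pylon_mid in the frame of cradle between -0.008 and 0.008 m and y of pylon_mid in the frame of cradle between -0.015 and 0.015 m and z of pylon_mid in the frame of cradle between -0.006 and 0.006 m and angle between the y axis of pylon_mid and the y axis of cradle, either way round below 0.1 rad and angle between pylon_mid's own y axis and vertical between 1.547 and 1.667 rad and linear speed of each of ball_adapter, lug_small, collar_wide, pylon below 0.02 m/s and distance of each of lug_large_mid, collar_narrow_mid from where it was at the start of the episode below 0.02 m); the robot touches nothing.
It fails at once if the bigger four-arm adapter was shifted or picked up (distance of lug_large_mid from where it was at the start of the episode above 0.03 m).
It fails at once if the smaller collar was shifted or picked up (distance of collar_narrow_mid from where it was at the start of the episode above 0.03 m).
It also fails if it takes over 109 s, if anything falls off the work surface, if the arm or the gripper's body presses on something with over 40 N, if the wrist force passes 120 N, or if a joint passes its speed limit or range.

## Working session

There is one attempt and no reset: what is moved stays moved. The work goes in short steps, Python scripts to look and compute and a tool call to move; the robot and the scene stay as the last step left them, time stands still between calls to the robot, and variables do not carry over. Pictures are saved under pics/ and viewed, and the job is handed in when it is done.

Besides the shell and the picture viewer there is one more tool, called after "Request:" as name(argument=value, ...), one argument or row to a line, values as JSON. step_arm: Moves the arm, as the interface text tells. Its arguments: {"type":"object","properties":{"rows":{"type":"array"},"force":{"type":"number"}},"required":["rows"]}

```bash
ls; mkdir -p pics
cat > h.py <<'E'
import numpy as np, cv2
from bench import r
def save(name,fn):
    c=r.read_camera(name); cv2.imwrite(fn+'.png',c['frame'][:,:,::-1]); np.savez(fn+'.npz',**{k:np.array(v) for k,v in c.items()}); return c
def load(fn):
    return dict(np.load(fn+'.npz'))
def ray(c,u,v):
    f=240/np.tan(np.radians(float(c['fovy']))/2)
    x=(u-c['cx'])/f;y=(v-c['cy'])/f
    x=float(x);y=float(y);x0,y0=x,y
    for _ in range(30):
        s=1+float(c['k1'])*(x*x+y*y); x,y=x0/s,y0/s
    return np.array([x,-y,-1.])
def atz(c,u,v,z):
    E=c['extrinsics'];d=E[:3,:3]@ray(c,u,v);o=E[:3,3]
    return o+d*(z-o[2])/d[2]
def cloud(c):
    f=240/np.tan(np.radians(float(c['fovy']))/2)
    u,v=np.meshgrid(np.arange(640),np.arange(480))
    x0=(u-float(c['cx']))/f;y0=(v-float(c['cy']))/f;x,y=x0,y0
    for _ in range(30):
        s=1+float(c['k1'])*(x*x+y*y);x,y=x0/s,y0/s
    D=c['depth'];P=np.stack([x*D,-y*D,-D],-1)
    return P@c['extrinsics'][:3,:3].T+c['extrinsics'][:3,3]
E
python3 - <<'E'
from h import *
for n in ['scene','top','wrist']:
    c=save(n,'pics/'+n+'0'); print(n,c['fovy'],c['cx'],c['cy'],c['k1'],c['extrinsics'].round(2).tolist())
print(r.read_state())
E
```

```text
pics
scene 48.42821356355619 319.4171876553753 237.20031133277894 -0.07225299841973923 [[-0.62, 0.51, -0.6, -196.85], [-0.79, -0.39, 0.48, 544.01], [0.01, 0.77, 0.64, 774.87], [0.0, 0.0, 0.0, 1.0]]
top 44.57856163510729 318.62925863860727 240.58906389096515 -0.04248136144836509 [[0.02, 0.99, -0.17, 218.97], [-1.0, 0.02, 0.01, 17.55], [0.02, 0.17, 0.99, 1456.07], [0.0, 0.0, 0.0, 1.0]]
wrist 63.48963634819732 315.59144687279485 245.2866018816453 -0.04830638428509896 [[0.39, 0.89, 0.23, 313.43], [-0.92, 0.38, 0.1, -545.53], [-0.0, -0.25, 0.97, 382.5], [0.0, 0.0, 0.0, 1.0]]
{'clock': 0.15, 'qpos': array([ 1.12448851,  0.4178472 , -0.01033123,  1.61400837,  0.00465394,
        1.11068711, -0.05302217]), 'dq': array([ 1.70744127e-04, -2.16491875e-03, -7.28598770e-04, -2.13874892e-03,
        6.41403626e-05,  5.16508835e-04, -4.23049725e-04]), 'joint_efforts': array([-2.32496232e-04, -8.51532197e+01,  6.38581552e-01, -4.26127231e+01,
       -4.87929652e-02,  1.72643003e-02, -2.97628708e-05]), 'ee_pos': array([ 246.06315645, -574.223028  ,  204.97396194]), 'orientation': array([-2.62224159e+00,  1.72927149e+00,  1.23538125e-03]), 'contact_force': array([-0.78432535,  0.38695749, -0.23653546]), 'ft_torque': array([-0.013226  , -0.00216168, -0.03288827]), 'gripper_width': 93.90737095152318}
```

View pics/top0.png

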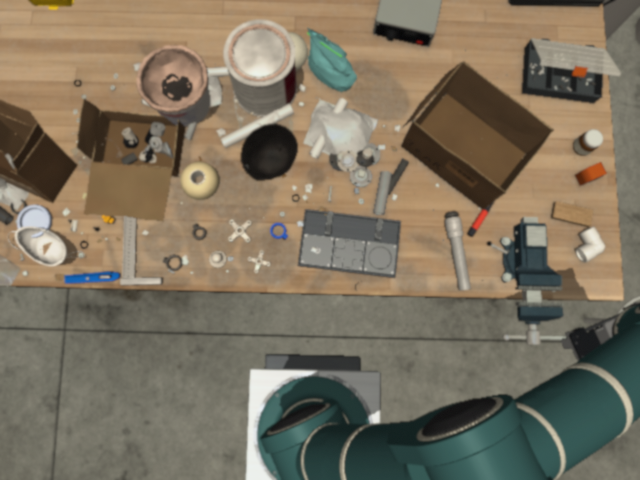

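View pics/scene0.png

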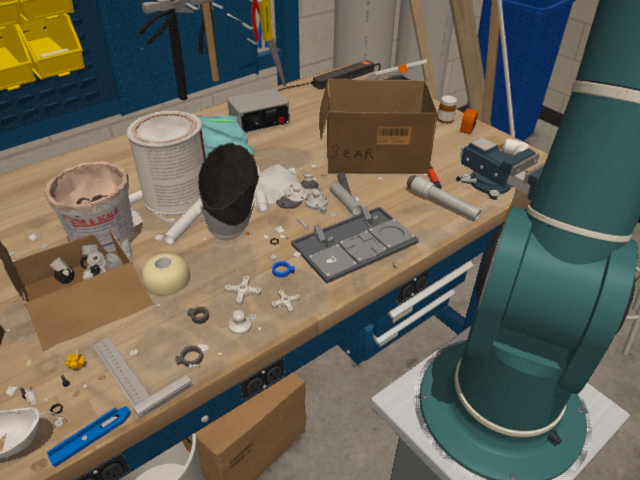

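View pics/wrist0.png

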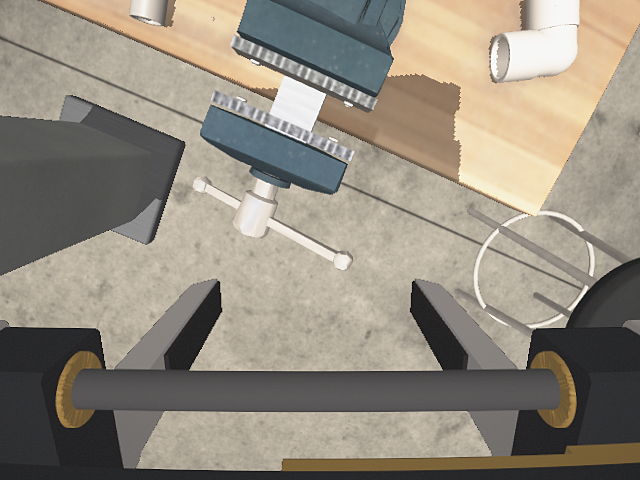

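Run:
```python
import cv2
a=cv2.imread('pics/top0.png')
cv2.imwrite('pics/c1.png',cv2.resize(a[210:280,155:285],None,fx=6,fy=6,interpolation=cv2.INTER_CUBIC))
cv2.imwrite('pics/c2.png',cv2.resize(a[200:300,290:480],None,fx=4.2,fy=4.2,interpolation=cv2.INTER_CUBIC)[:, :798])
from h import *
c=load('pics/top0');P=cloud(c)
for n,(u,v) in dict(col1=(199,231),col2=(175,262),lug1=(239,230),lug2=(260,262),ball=(218,259),py0=(464,285),py1=(452,213),tray=(350,258)).items():
    print(n,atz(c,u,v,10).round(1), P[v,u].round(1))
```

```text
col1 [484.9 298.9  10. ] [4.867e+02 3.008e+02 1.000e-01]
col2 [405.1 354.2  10. ] [406.8 357.3  -3.4]
lug1 [489.9 198.7  10. ] [491.5 199.8   1.7]
lug2 [410.3 142.9  10. ] [409.2 142.2  18.3]
ball [415.2 247.7  10. ] [411.9 243.7  34.8]
py0 [ 364.5 -366.3   10. ] [ 363.  -362.3   25.3]
py1 [ 547.4 -339.3   10. ] [ 540.9 -332.3   38.4]
tray [425.7 -81.   10. ] [426.1 -81.2   7.3]
```

View pics/c1.png

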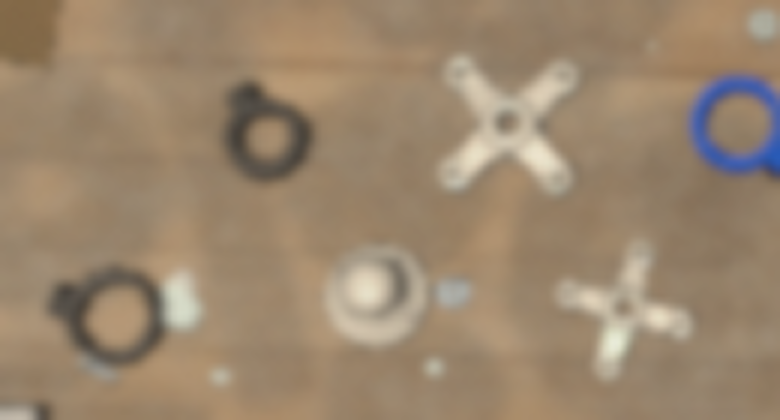

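View pics/c2.png

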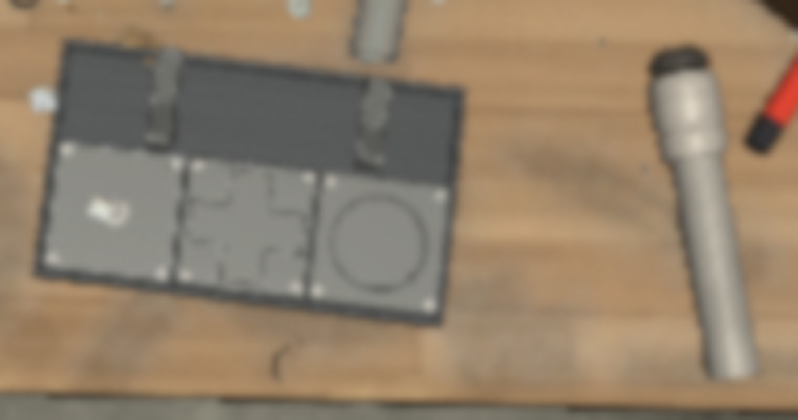

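```bash
cat >> h.py <<'E'
from scipy.spatial.transform import Rotation as Ro
def plan(x,y,z,yaw,mod=True,pose=None):
    s=r.read_state(); R=Ro.from_rotvec(s['orientation']).as_matrix(); p=s['ee_pos']
    yaws=[yaw,yaw+180] if mod else [yaw]
    for w in yaws:
        a=np.radians(w); X=np.array([np.cos(a),np.sin(a),0]);Z=np.array([0,0,-1.]);T=np.stack([X,np.cross(Z,X),Z],1)
        rv=np.degrees(Ro.from_matrix(R.T@T).as_rotvec())
        print('shift',(R.T@(np.array([x,y,z])-p)/1000).round(4).tolist(),'turn',rv.round(2).tolist(),'yaw',w)
    print('now',p.round(1),'yaw',np.degrees(np.arctan2(R[1,0],R[0,0])).round(2),'q7',s['qpos'][6].round(2),'w',s['gripper_width'].round(1),'F',s['contact_force'].round(1),'t',s['clock'])
E
python3 -c "
from h import *
plan(430,-220,260,-90)"
```

```text
shift [-0.2532, -0.3086, -0.0548] turn [0.01, 0.05, 23.19] yaw -90
shift [-0.2532, -0.3086, -0.0548] turn [-0.07, 0.02, -156.81] yaw 90Traceback (most recent call last):
  File "<string>", line 3, in <module>
    plan(430,-220,260,-90)
    ~~~~^^^^^^^^^^^^^^^^^^
  File "h.py", line 33, in plan
    print('now',p.round(1),'yaw',np.degrees(np.arctan2(R[1,0],R[0,0])).round(2),'q7',s['qpos'][6].round(2),'w',s['gripper_width'].round(1),'F',s['contact_force'].round(1),'t',s['clock'])
                                                                                                               ^^^^^^^^^^^^^^^^^^^^^^^^
AttributeError: 'float' object has no attribute 'round'
```

Request:
step_arm(
  rows=[
    [[0,0,-0.055],[0,0,0],0],
    [[-0.253,-0.309,-0.055],[0,0,23.2],0],
    [[-0.253,-0.309,-0.055],[0,0,23.2],0],
    [[-0.253,-0.309,-0.055],[0,0,23.2],0],
    [[-0.253,-0.309,-0.055],[0,0,23.2],0],
    [[-0.253,-0.309,-0.055],[0,0,23.2],0],
    [[-0.253,-0.309,-0.055],[0,0,23.2],0],
    [[-0.253,-0.309,-0.055],[0,0,23.2],0],
  ],
)

```text
clock: 1.15
ee_pos: [431.6, -217.1, 260.5]
orientation: [-2.225, 2.218, 0.0]
contact_force: [0.7, -0.3, 0.3]
gripper_width: 94.2
```

```bash
sed -i "s/s\['gripper_width'\].round(1)/round(float(s['gripper_width']),1)/" h.py; python3 -c "
from h import *
plan(430,-220,260,-90)"
```

```text
shift [0.0029, 0.0016, 0.0005] turn [-0.01, 0.02, 0.19] yaw -90
shift [0.0029, 0.0016, 0.0005] turn [-0.03, -0.01, -179.81] yaw 90
now [ 431.6 -217.1  260.5] yaw -89.81 q7 -1.19 w 94.2 F [ 0.7 -0.3  0.3] t 1.15
```

```bash
python3 -c "
from h import *
c=save('wrist','pics/w1');print(c['extrinsics'].round(2).tolist())"
```

```text
[[0.0, 0.97, 0.25, 504.75], [-1.0, 0.0, 0.0, -216.47], [0.0, -0.25, 0.97, 438.16], [0.0, 0.0, 0.0, 1.0]]
```

View pics/w1.png

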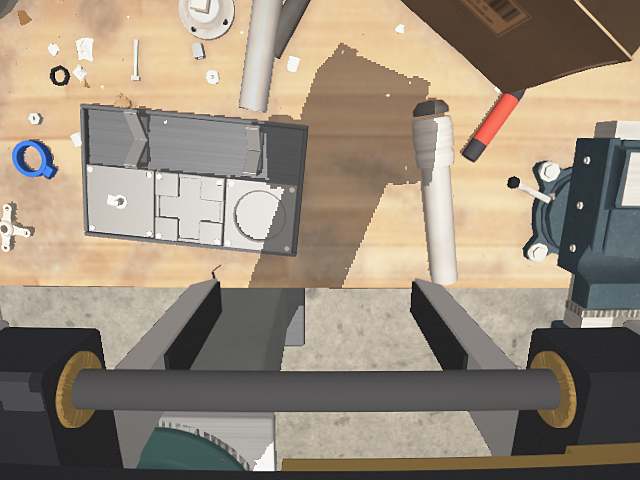

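Run:
```python
import cv2
a=cv2.imread('pics/w1.png')
cv2.imwrite('pics/c3.png',cv2.resize(a[95:265,70:320],None,fx=3.2,fy=3.2,interpolation=cv2.INTER_CUBIC))
cv2.imwrite('pics/c4.png',cv2.resize(a[90:290,390:480],None,fx=3,fy=3,interpolation=cv2.INTER_CUBIC))
```

```text
(no output)
```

View pics/c3.png

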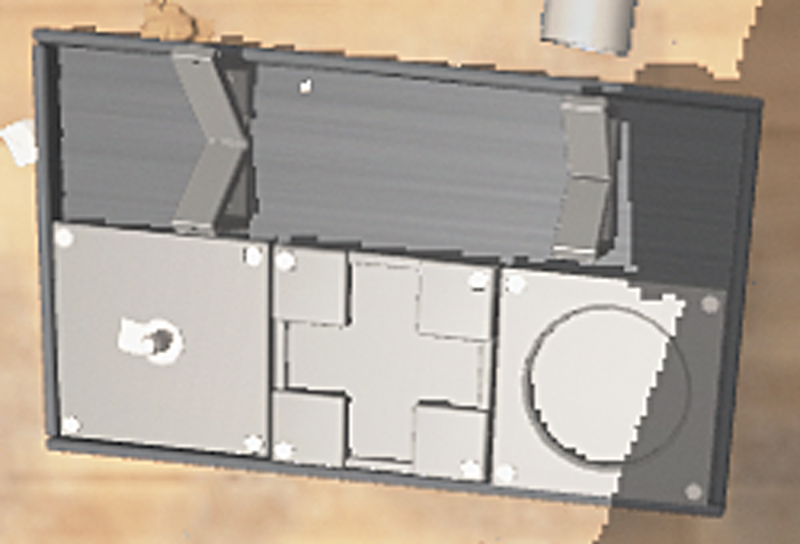

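View pics/c4.png

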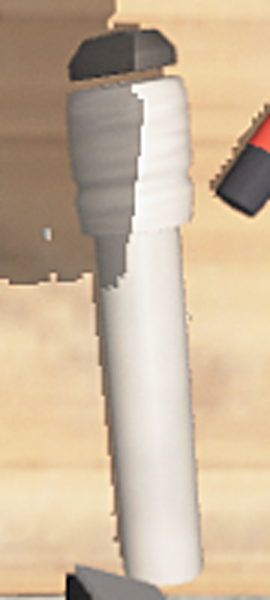

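Run:
```python
import cv2,numpy as np
a=cv2.imread('pics/w1.png');b=cv2.imread('pics/scene0.png')
x=cv2.resize(a[0:130,200:340],None,fx=4,fy=4,interpolation=cv2.INTER_CUBIC)
y=cv2.resize(b[160:230,310:500],None,fx=4,fy=4,interpolation=cv2.INTER_CUBIC)
cv2.imwrite('pics/c5.png',x);cv2.imwrite('pics/c6.png',y)
from h import *
c=load('pics/w1');P=cloud(c)
for (u,v) in [(433,100),(433,120),(433,150),(436,180),(438,220),(442,260),(442,275),(264,10),(258,60),(253,100),(540,240),(330,260)]: print(u,v,P[v,u].round(1))
# edges at z~19
for (u,v) in [(430,283),(456,281),(413,120),(453,118)]: print(atz(c,u,v,20).round(1))
```

```text
433 100 [ 550.6 -333.1   32.9]
433 120 [ 531.1 -332.6   38.9]
433 150 [ 502.  -335.    37.9]
436 180 [ 471.5 -342.2   31.8]
438 220 [ 428.5 -348.7   28.5]
442 260 [ 383.6 -356.9   28.4]
442 275 [ 365.8 -358.7   27.5]
264 10 [ 632.8 -166.5   28.6]
258 60 [ 587.6 -159.6   28.2]
253 100 [ 549.9 -153.7   29.4]
540 240 [ 402.6 -475.6   10.6]
330 260 [ 374.4 -234.    -1.1]
[ 353.6 -348.3   20. ]
[ 356.  -378.2   20. ]
[ 532.1 -317.3   20. ]
[ 534.6 -359.    20. ]
```

View pics/c5.png

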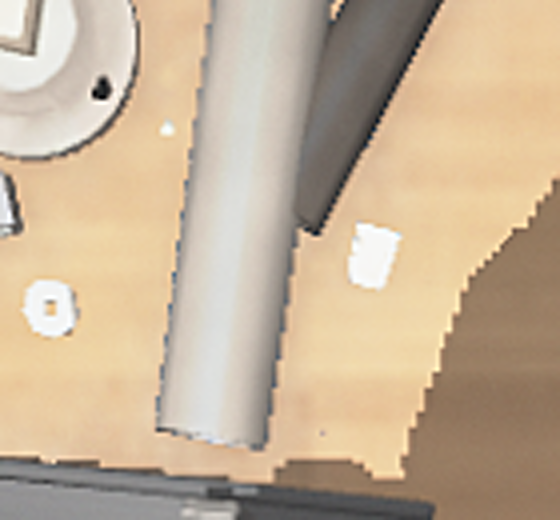

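View pics/c6.png

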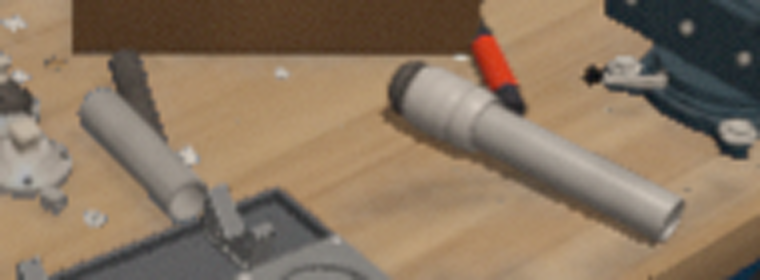

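Run:
```python
from h import *
c=load('pics/w1');P=cloud(c)
for v,l,rr,z in [(190,422.9,453.2,20),(270,430.8,457.6,17)]:
    a,b=atz(c,l,v,z),atz(c,rr,v,z);print(a.round(1),b.round(1),((a+b)/2).round(1))
print('trans',atz(c,437.6,167,34).round(1), 'end top',atz(c,443,282,24).round(1))
# depth based: tube points
m=(P[...,0]>365)&(P[...,0]<460)&(P[...,1]>-385)&(P[...,1]<-325)&(P[...,2]>12)
m2=(P[...,0]>500)&(P[...,0]<540)&(P[...,1]>-385)&(P[...,1]<-300)&(P[...,2]>25)
for mm in (m,m2):
    Q=P[mm];print(len(Q),Q.mean(0).round(1),np.polyfit(Q[:,0],Q[:,1],1))
# tray: corner screws
s=3.2
def px(x,y): return 70+x/s,95+y/s
z=18
for n,(x,y) in dict(pinblkTL=(64,238),pinTR=(253,257),pinBL=(70,425),pinBR=(253,443),crTL=(285,261),crTR=(478,280),crBL=(284,451),crBR=(470,468),cuTL=(515,284),cuTR=(710,304),cuBL=(505,474),cuBR=(693,491)).items():
    u,v=px(x,y);print(n,atz(c,u,v,14 if n[:3]=='pin' else 18).round(1),P[int(round(v)),int(round(u))].round(1))
```

```text
[ 459.7 -332.4   20. ] [ 460.  -365.4   20. ] [ 459.9 -348.9   20. ]
[ 368.3 -348.9   17. ] [ 368.3 -380.    17. ] [ 368.3 -364.4   17. ]
trans [ 485.  -342.2   34. ] end top [ 356.3 -361.8   24. ]
2258 [ 414.1 -353.3   26.6] [ 1.70900918e-01 -4.24056236e+02]
1423 [ 518.7 -335.5   35.7] [ 1.47687637e-01 -4.12114469e+02]
pinblkTL [481.   30.3  14. ] [481.2  32.4  10.3]
pinTR [474.2 -35.1  14. ] [474.3 -33.6  10.6]
pinBL [415.7  36.9  14. ] [414.9  38.2  11.7]
pinBR [409.3 -28.7  14. ] [409.  -27.1  10.5]
crTL [473.1 -47.7  18. ] [472.5 -46.8  16. ]
crTR [ 466.7 -112.9   18. ] [ 467.1 -112.2   16.6]
crBL [407.3 -41.2  18. ] [406.8 -40.6  15.9]
crBR [ 401.4 -106.5   18. ] [ 400.8 -105.7   14.3]
cuTL [ 465.3 -125.4   18. ] [ 465.  -125.3   17.2]
cuTR [ 458.7 -191.1   18. ] [ 458.8 -191.2   18.1]
cuBL [ 399.3 -118.7   18. ] [ 399.3 -118.7   17.3]
cuBR [ 393.4 -184.4   18. ] [ 393.9 -184.9   17.9]
```

Run:
```python
from h import *
c=load('pics/w1');P=cloud(c)
s=3.2
for n,pts,z in [('wide',[(175,54),(213,54),(173,228),(213,234)],34),('narrow',[(563,99),(608,104),(555,250),(598,256)],38)]:
    Q=np.array([atz(c,70+x/s,95+y/s,z) for x,y in pts]);print(n,Q[:,:2].round(1).tolist(),Q.mean(0).round(1))
print('valley w',atz(c,70+247/s,95+145/s,8).round(1),'n',atz(c,70+608/s,95+180/s,16).round(1))
ey=np.array([.1015,.995,0]);ex=np.array([.995,-.1015,0]);o=np.array([437.1,-77.3,0])
L=np.stack([(P-o)@ex,(P-o)@ey,P[...,2]],-1).reshape(-1,3)
m=(L[:,0]>42)&(L[:,0]<115)&(abs(L[:,1])<130)&(L[:,2]>16)&(L[:,2]<60)
Q=L[m]
for lo,hi in ((-100,-40),(30,90)):
    q=Q[(Q[:,1]>lo)&(Q[:,1]<hi)];print(len(q),q.min(0).round(1),q.max(0).round(1))
    # V fit: z=a+|x-x0|
    from scipy.optimize import least_squares
    f=least_squares(lambda p:q[:,2]-p[1]-abs(q[:,0]-p[0]),[78,10],loss='soft_l1');print(f.x.round(2),np.percentile(q[:,1],[3,50,97]).round(1))
```

```text
wide [[539.0, -24.5], [538.8, -36.7], [485.1, -18.1], [483.1, -31.2]] [511.5 -27.6  34. ]
narrow [[524.4, -147.3], [522.9, -161.2], [478.0, -143.0], [476.1, -156.7]] [ 500.3 -152.1   38. ]
valley w [511.4 -34.    8. ] n [ 499.5 -157.5   16. ]
778 [ 44.5 -75.8  16. ] [114.9 -49.   37.3]
[70.79 13.35] [-73.3 -67.  -59. ]
610 [42.  51.4 16.1] [100.1  67.2  33.3]
[70.09  5.57] [52.1 57.7 65.5]
```

Run:
```python
from h import *
c=load('pics/top0');P=cloud(c).reshape(-1,3)
m=(P[:,2]>50)&(P[:,0]>400)&(P[:,0]<560)&(P[:,1]>-470)&(P[:,1]<-220);print(m.sum(),P[m].min(0) if m.any() else '',P[m].max(0) if m.any() else '')
plan(467.5,-347.3,60,-80.4)
```

```text
1 [ 559.63653194 -418.22510317   55.80121799] [ 559.63653194 -418.22510317   55.80121799]
shift [0.1329, -0.0337, 0.2004] turn [-0.04, 0.05, -9.27] yaw -80.4
shift [0.1329, -0.0337, 0.2004] turn [0.08, 0.05, 170.73] yaw 99.6
now [ 432.9 -214.7  260.5] yaw -89.67 q7 -1.19 w 93.8 F [2.7 4.7 0.3] t 1.2
```

Run:
```python
from h import *
for i in range(3): s=r.read_state(); print(s['clock'],s['ee_pos'],s['contact_force'])
```

```text
1.2 [ 432.90713484 -214.74131968  260.52152883] [2.74987117 4.65225849 0.29838925]
1.2 [ 432.90713484 -214.74131968  260.52152883] [2.74987117 4.65225849 0.29838925]
1.2 [ 432.90713484 -214.74131968  260.52152883] [2.74987117 4.65225849 0.29838925]
```

Request:
step_arm(
  rows=[
    [[0,0,0],[0,0,0],0],
  ],
)

```text
clock: 1.32
ee_pos: [430.6, -219.8, 260.4]
orientation: [2.223, -2.22, -0.0]
contact_force: [-0.7, -0.7, -0.1]
gripper_width: 94.1
```

Request:
step_arm(
  rows=[
    [[0,0,0],[0,0,0],0],
  ],
)

```text
clock: 1.45
ee_pos: [430.0, -221.2, 260.3]
orientation: [2.219, -2.223, -0.0]
contact_force: [-0.4, 0.1, -0.8]
gripper_width: 93.9
```

```bash
python3 -c "
from h import *
c=save('wrist','pics/w2');print(c['extrinsics'][:3,3])
for (u,v) in [(190,0)]: pass
plan(467.5,-347.3,60,-80.4)"
python3 - <<'E'
import cv2
a=cv2.imread('pics/w2.png')
cv2.imwrite('pics/c7.png',cv2.resize(a[95:285,70:480],None,fx=1.95,fy=1.95,interpolation=cv2.INTER_CUBIC))
E
```

```text
[ 503.23642833 -220.8195962   437.89685802]
shift [0.126, -0.0378, 0.2003] turn [0.02, 0.0, -9.7] yaw -80.4
shift [0.126, -0.0378, 0.2003] turn [0.0, -0.03, 170.3] yaw 99.6
now [ 430.  -221.2  260.3] yaw -90.1 q7 -1.19 w 93.8 F [ 0.  -0.3  0.3] t 1.5
```

View pics/c7.png

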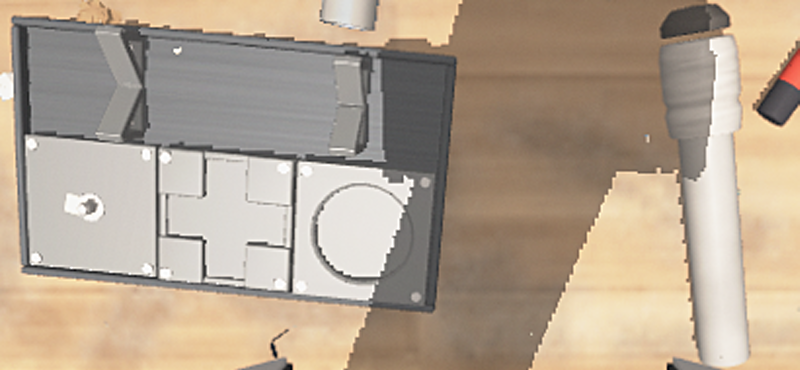

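Run:
```python
from h import *
c=load('pics/w2');s=1.95
A=lambda x,y,z: atz(c,70+x/s,95+y/s,z)
for y,l,rr,z in [(200,683,741.5,20),(330,697,747.5,17)]: print(((A(l,y,z)+A(rr,y,z))/2).round(1))
print('trans',A(707,137,34).round(1))
print('pin',np.mean([A(*p,12) for p in [(31,144),(147,154),(35,258),(148,269)]],0).round(1))
print('cross',np.mean([A(*p,17) for p in [(165,157),(283,169),(164,272),(278,284)]],0).round(1))
print('cup',np.mean([A(*p,18) for p in [(305,171),(425,183),(300,287),(416,297)]],0).round(1))
print('wide',np.mean([A(*p,34) for p in [(95,30),(120,30),(95,136),(120,140)]],0).round(1))
print('narrow',np.mean([A(*p,38) for p in [(334,57),(361,61),(330,150),(355,153)]],0).round(1))
```

```text
[ 449.3 -350.7   20. ]
[ 372.8 -363.2   17. ]
trans [ 484.4 -341.1   34. ]
pin [444.9   1.7  12. ]
cross [437.  -76.2  17. ]
cup [ 429.  -154.8   18. ]
wide [512.1 -26.9  34. ]
narrow [ 500.3 -151.9   38. ]
```

Request:
step_arm(
  rows=[
    [[0.126,-0.037,0.2],[0,0,-9.7],0],
    [[0.126,-0.037,0.2],[0,0,-9.7],0],
    [[0.126,-0.037,0.2],[0,0,-9.7],0],
    [[0.126,-0.037,0.2],[0,0,-9.7],0],
    [[0.126,-0.037,0.2],[0,0,-9.7],0],
    [[0.126,-0.037,0.2],[0,0,-9.7],0],
    [[0.126,-0.037,0.2],[0,0,-9.7],0],
    [[0.126,-0.037,0.2],[0,0,-9.7],0],
  ],
)

```text
clock: 2.5
ee_pos: [468.0, -346.2, 61.8]
orientation: [-2.402, 2.025, -0.003]
contact_force: [0.1, -0.5, 0.3]
gripper_width: 94.3
```

```bash
python3 -c "
from h import *
c=save('wrist','pics/w3')
plan(467,-347.5,4,-80.4)"
```

```text
shift [0.0011, 0.0012, 0.0575] turn [-0.06, -0.06, 0.12] yaw -80.4
shift [0.0011, 0.0012, 0.0575] turn [0.1, -0.1, -179.88] yaw 99.6
now [ 467.9 -346.2   61.5] yaw -80.28 q7 -0.9 w 93.9 F [ 0.3 -0.7  0.3] t 2.55
```

View pics/w3.png

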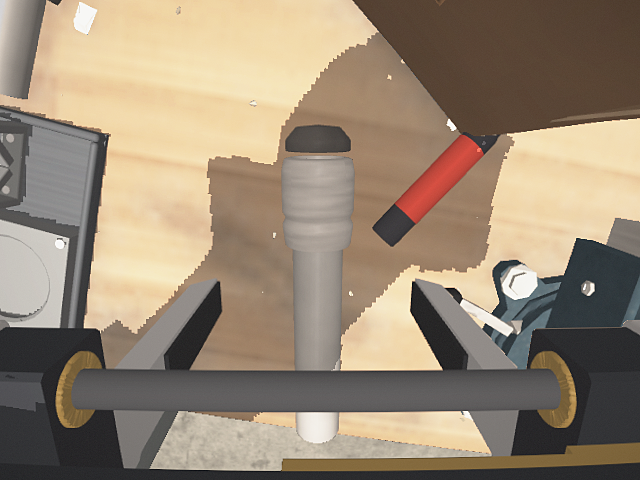

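Run:
```python
from h import *
for n in ['w1','w2','w3','top0']:
    P=cloud(load('pics/'+n)).reshape(-1,3)
    m=(P[:,2]>8)&(P[:,2]<150)&(P[:,0]>420)&(P[:,0]<515)&(P[:,1]>-470)&(P[:,1]<-370)
    Q=P[m];print(n,len(Q),Q.max(0).round() if len(Q) else '')
    for h in (20,50,80): 
        q=Q[Q[:,2]>h]; print(h,len(q),q[:,1].max() if len(q) else '')
```

```text
w1 1024 [ 515. -376.   38.]
20 331 -417.2585489925499
50 0 
80 0 
w2 1007 [ 515. -375.   38.]
20 326 -418.64893558087977
50 0 
80 0 
w3 8054 [ 515. -376.  150.]
20 6241 -389.90989182462255
50 5558 -389.90989182462255
80 4863 -389.90989182462255
top0 198 [ 515. -372.   41.]
20 67 -381.2229199703309
50 0 
80 0
```

Request:
step_arm(
  rows=[
    [[0.0005,0,0.03],[0,0,0],0],
    [[0.0005,0,0.056],[0,0,0],0],
    [[0.0005,0,0.056],[0,0,0],0],
    [[0.0005,0,0.056],[0,0,0],0.6],
    [[0.0005,0,0.056],[0,0,0],1],
    [[0.0005,0,0.056],[0,0,0],1],
    [[0.0005,0,0.056],[0,0,0],1],
    [[0.0005,0,0.056],[0,0,0],1],
  ],
  force=35,
)

```text
clock: 3.55
ee_pos: [467.6, -346.7, 4.5]
orientation: [2.401, -2.026, 0.0]
contact_force: [1.0, 0.1, -0.6]
gripper_width: 47.4
```

Request:
step_arm(
  rows=[
    [[0,0,0],[0,0,0],1],
    [[0,0,0],[0,0,0],1],
    [[0,0,0],[0,0,0],1],
    [[0,0,0],[0,0,0],1],
    [[0,0,0],[0,0,0],1],
  ],
)

```text
clock: 4.18
ee_pos: [467.6, -346.8, 4.4]
orientation: [2.401, -2.026, 0.0]
contact_force: [-0.6, -1.1, -0.1]
gripper_width: 29.0
```

Request:
step_arm(
  rows=[
    [[0,0,-0.02],[0,0,0],1],
    [[0,0,-0.06],[0,0,0],1],
    [[0,0,-0.116],[0,0,0],1],
    [[0,0,-0.116],[0,0,0],1],
    [[0,0,-0.116],[0,0,0],1],
    [[0,0,-0.116],[0,0,0],1],
  ],
)

```text
clock: 4.92
ee_pos: [466.9, -346.3, 119.4]
orientation: [2.401, -2.026, -0.003]
contact_force: [0.7, 0.5, -3.1]
gripper_width: 28.6
```

```bash
python3 -c "
from h import *
c=save('scene','pics/s1');save('wrist','pics/w4')
plan(508,-71.3,120,-5.6)"
```

```text
shift [-0.2642, -0.0866, -0.0003] turn [0.01, 0.12, -74.71] yaw -5.6
shift [-0.2642, -0.0866, -0.0003] turn [0.12, -0.01, 105.29] yaw 174.4
now [ 467.1 -346.4  119.5] yaw -80.31 q7 -0.88 w 28.7 F [ 0.3  0.3 -3.3] t 5.025
```

View pics/s1.png

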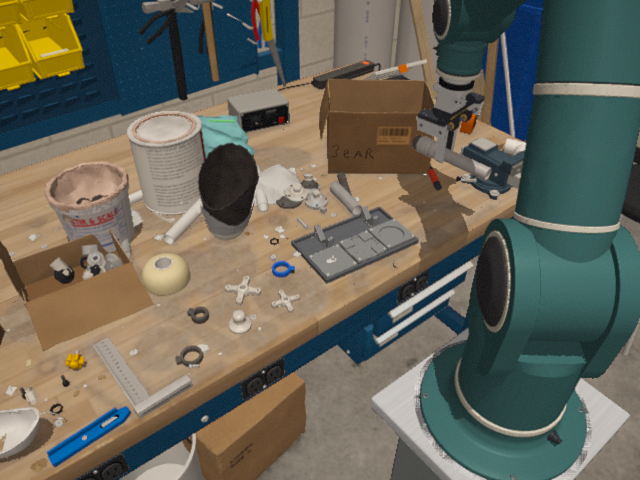

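View pics/w4.png

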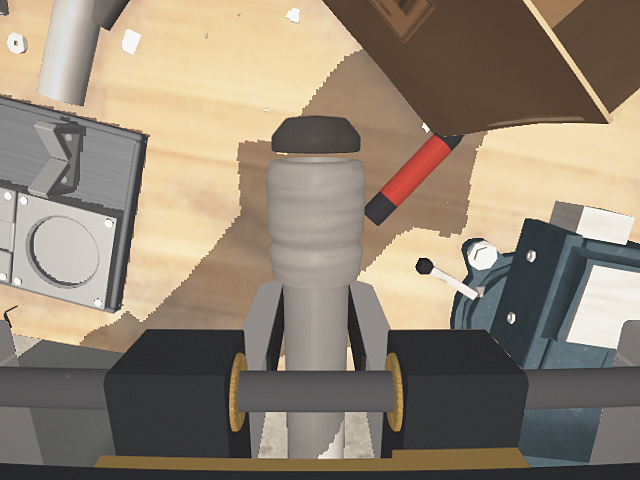

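Run:
```python
from h import *
c=load('pics/w4');s=r.read_state();R=Ro.from_rotvec(s['orientation']).as_matrix()
for z in (140,155): print(R.T@(atz(c,315,283,z)-s['ee_pos']))
P=cloud(c); Q=[]
L=(P.reshape(-1,3)-s['ee_pos'])@R
m=(abs(L[:,0])<25)&(L[:,1]<-5)&(L[:,1]>-100)&(L[:,2]<-15)&(L[:,2]>-70)
q=L[m]
for lo in range(-100,0,5):
    k=q[(q[:,1]>=lo)&(q[:,1]<lo+5)]
    if len(k): print(lo,len(k),k.min(0).round(1),k.max(0).round(1))
```

```text
[ -0.48539714 -16.22131217 -20.561929  ]
[ -0.47010394 -21.66438249 -35.56894054]
-85 742 [-15.3 -84.2 -31.8] [ 14.7 -80.  -16.6]
-80 1174 [-17.9 -80.  -34.7] [ 17.3 -75.  -15.4]
-75 1001 [-18.1 -75.  -35.1] [ 17.3 -71.  -18.1]
-70 734 [-19.5 -68.1 -35.5] [ 18.4 -65.  -15.1]
-65 1342 [-20.4 -65.  -36.9] [ 19.9 -60.  -17.2]
-60 1313 [-20.7 -60.  -36.9] [ 20.  -55.  -17.4]
-55 1279 [-20.1 -55.  -36.8] [ 19.7 -50.  -18. ]
-50 1243 [-20.6 -50.  -36.4] [ 20. -45. -17.]
-45 1203 [-20.7 -45.  -36.2] [ 19.6 -40.  -16.9]
-40 1031 [-20.2 -40.  -35.9] [ 19.8 -35.  -17.3]
-35 1178 [-20.4 -35.  -35.3] [ 19.6 -30.  -15.1]
-30 1063 [-20.2 -30.  -35.7] [ 19.8 -25.  -16.3]
-25 951 [-19.5 -25.  -34.5] [ 18.9 -20.  -16.2]
-20 500 [-19.2 -20.  -33.9] [ 18.  -15.  -16.7]
-15 3669 [-25. -15. -70.] [ 25.  -10.  -15.1]
-10 1729 [-24.3 -10.  -69.8] [ 25.   -5.  -15.1]
```

Request:
step_arm(
  rows=[
    [[-0.06,-0.02,0],[0,0,-10],1],
    [[-0.12,-0.04,0],[0,0,-20],1],
    [[-0.17,-0.06,0],[0,0,-30],1],
    [[-0.21,-0.075,0],[0,0,-40],1],
    [[-0.24,-0.083,0],[0,0,-50],1],
    [[-0.2642,-0.0866,0],[0,0,-60],1],
    [[-0.2642,-0.0866,0],[0,0,-70],1],
    [[-0.2642,-0.0866,0],[0,0,-74.7],1],
  ],
)

```text
clock: 6.02
ee_pos: [508.2, -71.3, 119.9]
orientation: [-3.138, 0.146, 0.002]
contact_force: [-0.1, -0.7, -3.2]
gripper_width: 28.7
```

Request:
step_arm(
  rows=[
    [[0,0,0],[-2,0,0],1],
    [[0,0,0],[-2,0,0],1],
    [[0,0,0],[-2,0,0],1],
  ],
)

```text
clock: 6.4
ee_pos: [508.3, -71.7, 120.2]
orientation: [3.104, -0.152, -0.004]
contact_force: [0.3, -0.4, -3.2]
gripper_width: 28.8
```

```bash
python3 -c "
from h import *
c=save('wrist','pics/w5');save('scene','pics/s2')
plan(508,-71.3,120,-5.6)"
```

```text
shift [-0.0004, -0.0006, 0.0003] turn [1.97, 0.02, -0.03] yaw -5.6
shift [-0.0004, -0.0006, 0.0003] turn [0.04, -3.1, 179.94] yaw 174.4
now [508.4 -71.9 120.3] yaw -5.63 q7 -0.27 w 28.7 F [ 0.7 -0.2 -2.4] t 6.5
```

View pics/w5.png

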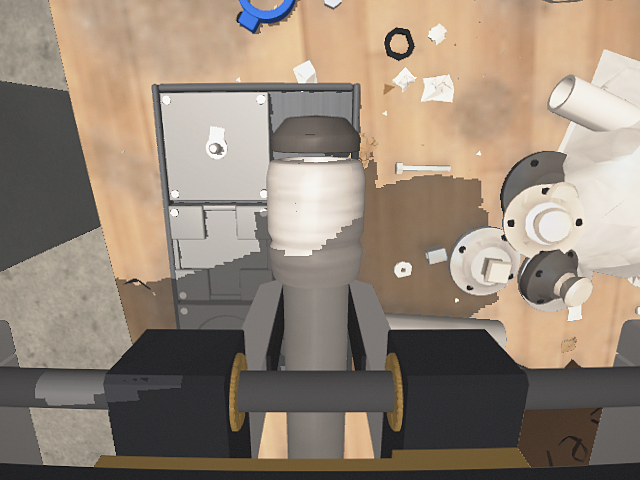

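View pics/s2.png

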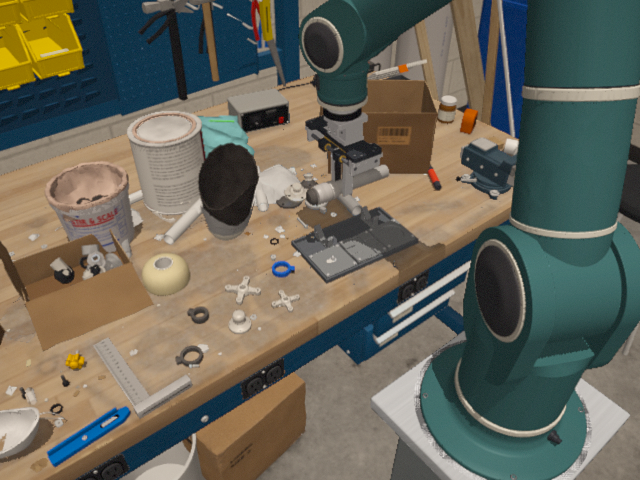

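```bash
python3 -c "
from h import *
plan(508,-71.3,45,-5.6);plan(508,-71.3,23,-5.6)"
```

```text
shift [-0.0004, -0.0031, 0.0752] turn [1.97, 0.02, -0.03] yaw -5.6
shift [-0.0004, -0.0031, 0.0752] turn [0.04, -3.1, 179.94] yaw 174.4
now [508.4 -71.9 120.3] yaw -5.63 q7 -0.27 w 28.7 F [ 0.7 -0.2 -2.4] t 6.5
shift [-0.0004, -0.0039, 0.0972] turn [1.97, 0.02, -0.03] yaw -5.6
shift [-0.0004, -0.0039, 0.0972] turn [0.04, -3.1, 179.94] yaw 174.4
now [508.4 -71.9 120.3] yaw -5.63 q7 -0.27 w 28.7 F [ 0.7 -0.2 -2.4] t 6.5
```

Request:
step_arm(
  rows=[
    [[0,-0.0015,0.04],[0,0,0],1],
    [[0,-0.0031,0.075],[0,0,0],1],
    [[0,-0.0035,0.085],[0,0,0],1],
    [[0,-0.0037,0.091],[0,0,0],1],
    [[0,-0.0039,0.095],[0,0,0],1],
    [[0,-0.0039,0.096],[0,0,0],1],
    [[0,-0.0039,0.097],[0,0,0],1],
    [[0,-0.0039,0.097],[0,0,0],1],
  ],
)

```text
clock: 7.5
ee_pos: [508.6, -71.2, 23.6]
orientation: [3.103, -0.152, -0.002]
contact_force: [-0.4, -0.6, -0.7]
gripper_width: 28.5
```

```bash
python3 -c "
from h import *
c=save('wrist','pics/w6');save('scene','pics/s3')
plan(508,-71.3,23,-5.6);print(r.read_state()['contact_force'],r.read_state()['ft_torque'])
import cv2;a=cv2.imread('pics/s3.png');cv2.imwrite('pics/c8.png',cv2.resize(a[150:300,260:450],None,fx=4,fy=4))"
```

```text
shift [-0.0006, 0.0001, 0.0005] turn [2.0, -0.01, -0.01] yaw -5.6
shift [-0.0006, 0.0001, 0.0005] turn [-0.02, -3.14, 179.96] yaw 174.4
now [508.6 -71.2  23.5] yaw -5.61 q7 -0.38 w 28.6 F [-0.2  0.1 -1.3] t 7.6
[-0.21456627  0.14293017 -1.33214353] [-0.06265094 -0.02596103  0.02525555]
```

View pics/c8.png

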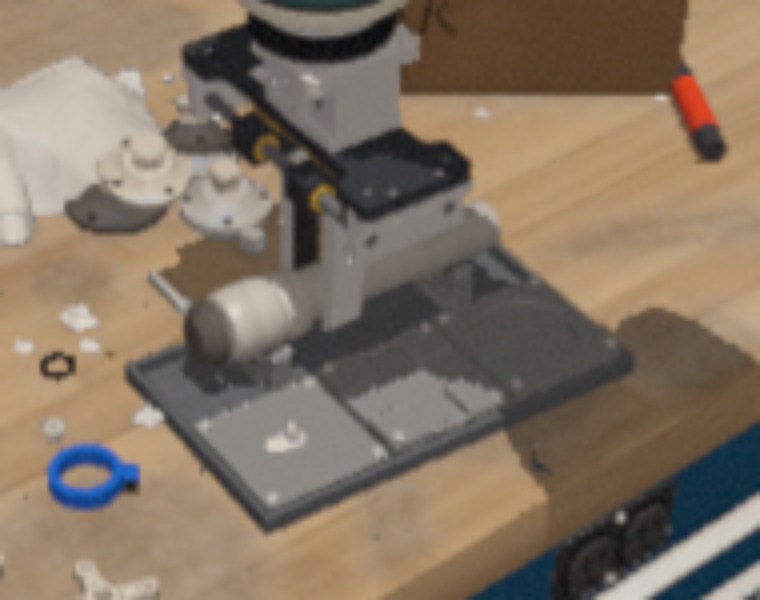

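View pics/w6.png

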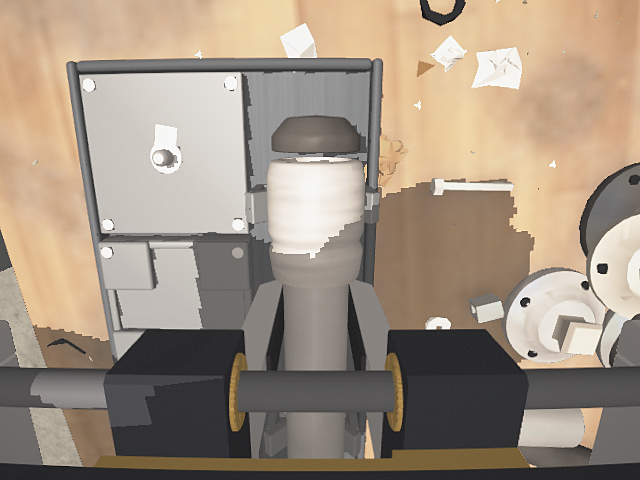

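Request:
step_arm(
  rows=[
    [[0,0,0],[0,0,0],0.5],
    [[0,0,0],[0,0,0],0.5],
    [[0,0,0],[0,0,0],0.5],
    [[0,0,0],[0,0,0],0.5],
    [[0,0,-0.03],[0,0,0],0.5],
    [[0,0,-0.08],[0,0,0],0.5],
    [[0,0,-0.13],[0,0,0],0],
    [[0,0,-0.13],[0,0,0],0],
  ],
)

```text
clock: 8.6
ee_pos: [510.8, -66.7, 156.7]
orientation: [3.102, -0.152, 0.006]
contact_force: [-1.1, -0.3, -1.3]
gripper_width: 63.2
```

```bash
python3 -c "
from h import *
c=save('scene','pics/s4')
plan(430,245,260,-90)
import cv2;a=cv2.imread('pics/s4.png');cv2.imwrite('pics/c9.png',cv2.resize(a[150:300,260:450],None,fx=4,fy=4))"
```

```text
shift [-0.1095, -0.2987, -0.1164] turn [1.54, -1.62, 84.37] yaw -90
shift [-0.1095, -0.2987, -0.1164] turn [1.67, 1.58, -95.61] yaw 90
now [509.7 -66.9 154.6] yaw -5.62 q7 -0.25 w 67.8 F [ 0.4  0.5 -0.4] t 8.65
```

View pics/c9.png

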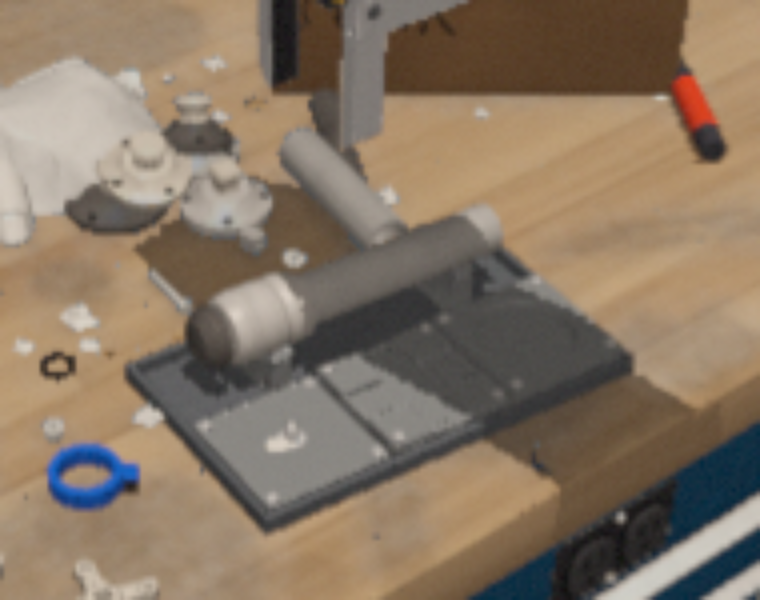

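Request:
step_arm(
  rows=[
    [[0,0,-0.05],[0,0,0],0],
    [[-0.11,-0.299,-0.096],[1.5,-1.6,84.4],0],
    [[-0.11,-0.299,-0.096],[1.5,-1.6,84.4],0],
    [[-0.11,-0.299,-0.096],[1.5,-1.6,84.4],0],
    [[-0.11,-0.299,-0.096],[1.5,-1.6,84.4],0],
    [[-0.11,-0.299,-0.096],[1.5,-1.6,84.4],0],
    [[-0.11,-0.299,-0.096],[1.5,-1.6,84.4],0],
    [[-0.11,-0.299,-0.096],[1.5,-1.6,84.4],0],
  ],
)

```text
clock: 9.65
ee_pos: [427.5, 247.5, 237.9]
orientation: [2.51, -1.873, -0.005]
contact_force: [-0.1, -0.5, -0.5]
gripper_width: 94.1
```

Request:
step_arm(
  rows=[
    [[0,0,0],[0,0,10],0],
    [[0,0,0],[0,0,9],0],
    [[0,0,0],[0,0,9],0],
    [[0,0,0],[0,0,9],0],
  ],
)

```text
clock: 10.15
ee_pos: [429.0, 244.6, 238.6]
orientation: [2.36, -2.06, -0.002]
contact_force: [0.3, -0.2, -0.0]
gripper_width: 94.1
```

```bash
python3 -c "
from h import *
plan(430,245,240,-90)
c=save('wrist','pics/w7')"
```

```text
shift [-0.0003, -0.001, -0.0015] turn [0.44, -0.32, 7.76] yaw -90
shift [-0.0003, -0.001, -0.0015] turn [0.48, 0.67, -172.24] yaw 90
now [429.  244.6 238.6] yaw -82.24 q7 -2.13 w 94.1 F [ 0.3 -0.2 -0. ] t 10.15
```

View pics/w7.png

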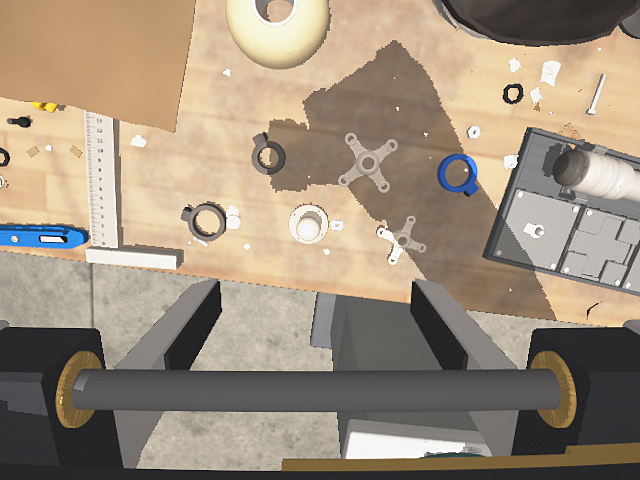

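Run:
```python
import cv2
a=cv2.imread('pics/w7.png')
cv2.imwrite('pics/c10.png',cv2.resize(a[120:270,170:440],None,fx=2.96,fy=2.96,interpolation=cv2.INTER_CUBIC))
```

```text
(no output)
```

View pics/c10.png

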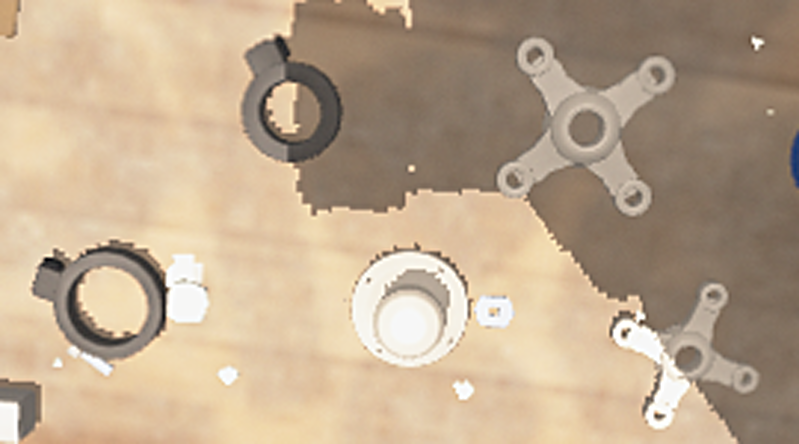

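Run:
```python
from h import *
c=load('pics/w7');s=2.96
A=lambda x,y,z: atz(c,170+x/s,120+y/s,z)
pts=[(628,331),(713,296),(742,379),(660,413)]
Q=np.array([A(*p,9) for p in pts]);print(Q.round(1),Q.mean(0).round(1))
d=Q[2]-Q[0];e=Q[1]-Q[3];print('lug dirs',np.degrees(np.arctan2(d[1],d[0])),np.degrees(np.arctan2(e[1],e[0])),np.linalg.norm(d),np.linalg.norm(e)); print('hub',A(690,354,12).round(1))
Q=np.array([A(*p,9) for p in [(535,57),(657,74),(633,197),(514,179)]]);print('big lug',Q.mean(0).round(1),np.linalg.norm(Q[2]-Q[0]))
for n,p,z in [('ballL',(351,307),15),('ballR',(468,307),15),('ballT',(410,250),16),('ballB',(410,366),12),('headtop',(408,322),34),
 ('colL',(56,305),9),('colR',(168,300),9),('colT',(112,243),12),('colB',(112,360),6),('bore',(110,303),11),('ear',(50,278),8),('narrow',(291,111),10),('narL',(243,111),10),('narR',(341,111),10)]:
    print(n,A(*p,z).round(1))
```

```text
[[420.9 170.    9. ]
 [437.9 141.8   9. ]
 [408.8 124.9   9. ]
 [391.8 152.6   9. ]] [414.8 147.3   9. ]
lug dirs -105.09055501380017 -13.282775698000568 46.7215482271357 47.32876729729806
hub [416.1 146.7  12. ]
big lug [490.5 197.9   9. ] 59.720752155861234
ballL [417.5 270.7  15. ]
ballR [423.1 229.4  15. ]
ballT [440.7 252.6  16. ]
ballB [398. 247.  12.]
headtop [419.  250.2  34. ]
colL [402.6 376.9   9. ]
colR [409.9 336.7   9. ]
colT [428.5 357.5  12. ]
colB [384.  356.1   6. ]
bore [406.5 357.   11. ]
ear [412.1 379.9   8. ]
narrow [482.2 299.6  10. ]
narL [480.  316.1  10. ]
narR [484.5 282.5  10. ]
```

```bash
python3 -c "
from h import *
plan(420,250,70,-90)
c=load('pics/w7')
for p in [(88,250),(88,263),(183,268),(183,255)]: print(atz(c,*p,5).round())
"
```

```text
shift [-0.0074, 0.0069, 0.1687] turn [0.43, -0.32, 7.72] yaw -90
shift [-0.0074, 0.0069, 0.1687] turn [0.47, 0.65, -172.27] yaw 90
now [429.  244.6 238.7] yaw -82.28 q7 -2.13 w 94.0 F [-0.6  0.7  0.6] t 10.2
[356. 489.   5.]
[341. 490.   5.]
[350. 382.   5.]
[365. 383.   5.]
```

Request:
step_arm(
  rows=[
    [[-0.0074,0.0069,0.06],[0.4,-0.3,0],0],
    [[-0.0074,0.0069,0.12],[0.4,-0.3,0],0],
    [[-0.0074,0.0069,0.1687],[0.4,-0.3,0],0],
    [[-0.0074,0.0069,0.1687],[0.4,-0.3,0],0],
    [[-0.0074,0.0069,0.1687],[0.4,-0.3,0],0],
    [[-0.0074,0.0069,0.1687],[0.4,-0.3,0],0],
  ],
)

```text
clock: 10.95
ee_pos: [421.2, 250.7, 72.1]
orientation: [-2.363, 2.067, -0.001]
contact_force: [-0.2, -0.4, 0.3]
gripper_width: 93.9
```

```bash
python3 -c "
from h import *
plan(420,250,18,-82.2)
c=save('wrist','pics/w8')
"
```

```text
shift [0.0006, 0.0014, 0.0541] turn [-0.13, 0.06, -0.17] yaw -82.2
shift [0.0006, 0.0014, 0.0541] turn [0.09, 0.21, 179.83] yaw 97.8
now [421.2 250.7  72.1] yaw -82.37 q7 -2.31 w 93.9 F [-0.2 -0.4  0.3] t 10.95
```

View pics/w8.png

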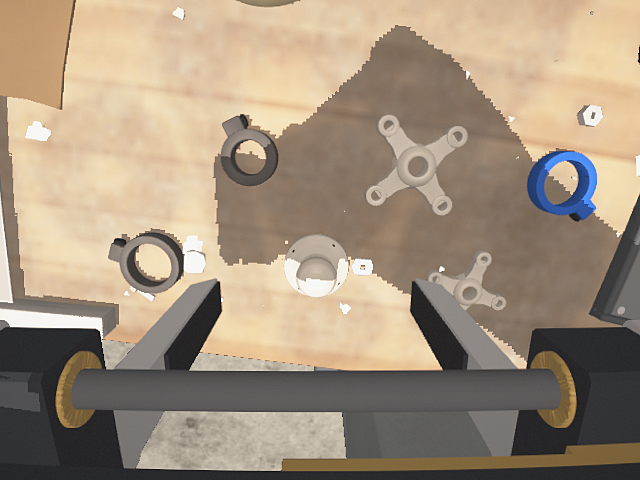

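Run:
```python
from h import *
c=load('pics/w8')
for n,p,z in [('bl',(284,266),14),('br',(348,266),14),('bt',(316,234),16),('headL',(298,275),27),('headR',(337,275),27),('headT',(317,257),30)]: print(n,atz(c,*p,z).round(1))
for i,q in enumerate([[(432,276),9],[(483,259),9],[(499,303),9]]): print('lug',atz(c,*q[0],q[1]).round(1))
Q=[atz(c,*p,12) for p in [(121,262),(183,262)]];print('col',Q, atz(c,151,262,11).round(1),'T',atz(c,151,229,12),'B',atz(c,151,294,10))
```

```text
bl [417.8 270.8  14. ]
br [423.3 230.4  14. ]
bt [441.6 253.4  16. ]
headL [417.5 261.2  27. ]
headR [420.6 237.8  27. ]
headT [431.1 251.4  30. ]
lug [422.3 173.9   9. ]
lug [438.2 143.    9. ]
lug [409.5 124.6   9. ]
col [array([405.5532471 , 376.07753888,  12.        ]), array([411.07828203, 335.67541489,  12.        ])] [407.9 356.8  11. ] T [430.10380517 357.05271245  12.        ] B [385.17282352 356.65788123  10.        ]
```

Request:
step_arm(
  rows=[
    [[0,0.0005,0.03],[0,0,0],0],
    [[0,0.0005,0.0525],[0,0,0],0],
    [[0,0.0005,0.0525],[0,0,0],0.3],
    [[0,0.0005,0.0525],[0,0,0],1],
    [[0,0.0005,0.0525],[0,0,0],1],
    [[0,0.0005,0.0525],[0,0,0],1],
    [[0,0.0005,0.0525],[0,0,0],1],
    [[0,0.0005,0.0525],[0,0,0],1],
  ],
  force=25,
)

```text
clock: 12.0
ee_pos: [419.5, 250.1, 17.7]
orientation: [2.364, -2.068, -0.001]
contact_force: [-0.4, -0.4, -0.9]
gripper_width: 37.5
```

Request:
step_arm(
  rows=[
    [[0,0,0],[0,0,0],1],
    [[0,0,0],[0,0,0],1],
    [[0,0,0],[0,0,0],1],
    [[0,0,0],[0,0,0],1],
    [[0,0,0],[0,0,0],1],
  ],
)

```text
clock: 12.62
ee_pos: [419.5, 250.1, 17.6]
orientation: [2.364, -2.068, -0.001]
contact_force: [0.5, -0.9, 0.7]
gripper_width: 22.7
```

Request:
step_arm(
  rows=[
    [[0,0,-0.02],[0,0,0],1],
    [[0,0,-0.06],[0,0,0],1],
    [[0,0,-0.1],[0,0,0],1],
    [[0,0,-0.1],[0,0,0],1],
    [[0,0,-0.1],[0,0,0],1],
  ],
)

```text
clock: 13.25
ee_pos: [419.3, 249.7, 117.0]
orientation: [2.363, -2.068, -0.001]
contact_force: [0.8, 0.3, -1.0]
gripper_width: 22.6
```

```bash
python3 -c "
from h import *
plan(429.1,-154.8,117,-82.2)
c=save('wrist','pics/w9')
"
```

```text
shift [0.4023, 0.044, 0.0001] turn [0.07, -0.01, -0.18] yaw -82.2
shift [0.4023, 0.044, 0.0001] turn [-0.01, -0.1, 179.82] yaw 97.8
now [419.3 249.7 117. ] yaw -82.38 q7 -2.26 w 22.6 F [ 0.8  0.3 -1. ] t 13.25
```

View pics/w9.png

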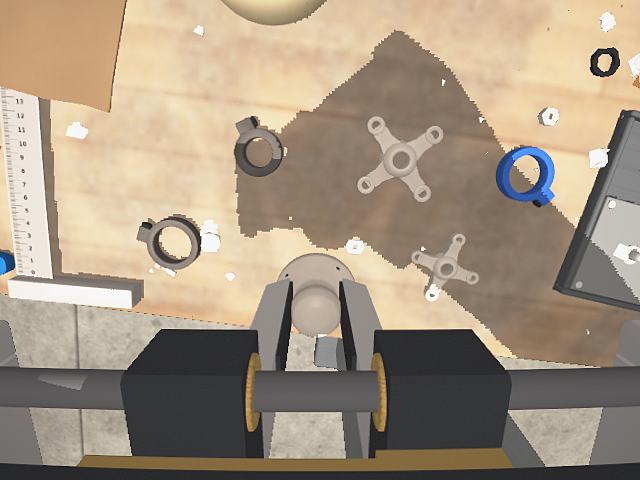

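Request:
step_arm(
  rows=[
    [[0.06,0.007,0],[0,0,0],1],
    [[0.12,0.013,0],[0,0,0],1],
    [[0.18,0.02,0],[0,0,0],1],
    [[0.24,0.026,0],[0,0,0],1],
    [[0.3,0.033,0],[0,0,0],1],
    [[0.35,0.038,0],[0,0,0],1],
    [[0.39,0.043,0],[0,0,0],1],
    [[0.402,0.044,0],[0,0,0],1],
  ],
)

```text
clock: 14.3
ee_pos: [428.5, -156.1, 116.4]
orientation: [2.36, -2.071, -0.004]
contact_force: [-0.6, 1.1, -1.3]
gripper_width: 22.9
```

Request:
step_arm(
  rows=[
    [[0,0,0.03],[0,0,0],1],
    [[0,0,0.03],[0,0,0],1],
    [[0,0,0.03],[0,0,0],1],
    [[0,0,0.03],[0,0,0],1],
  ],
)

```text
clock: 14.8
ee_pos: [429.8, -154.0, 88.3]
orientation: [2.365, -2.068, 0.0]
contact_force: [-0.6, 0.6, -0.8]
gripper_width: 22.8
```

```bash
python3 -c "
from h import *
plan(429.1,-154.8,30.5,-82.2)
c=save('wrist','pics/w10')
"
```

```text
shift [0.0007, 0.0008, 0.0578] turn [-0.01, -0.01, -0.13] yaw -82.2
shift [0.0007, 0.0008, 0.0578] turn [-0.02, 0.01, 179.87] yaw 97.8
now [ 429.8 -154.    88.3] yaw -82.33 q7 -1.31 w 22.8 F [-0.6  0.6 -0.8] t 14.8
```

View pics/w10.png

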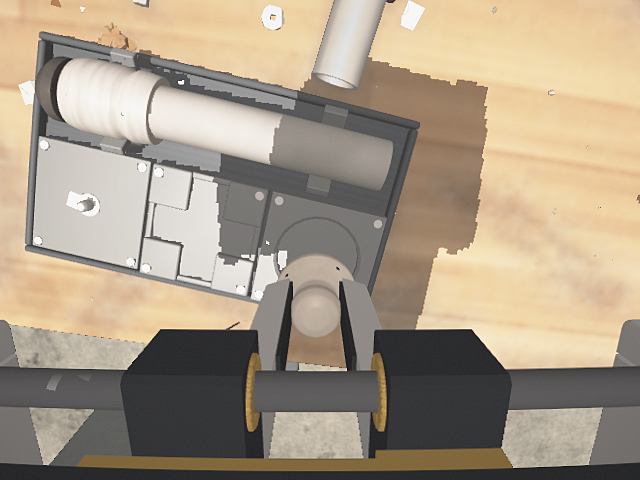

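Request:
step_arm(
  rows=[
    [[0.0005,0.0005,0.03],[0,0,0],1],
    [[0.0005,0.0005,0.05],[0,0,0],1],
    [[0.0005,0.0005,0.055],[0,0,0],1],
    [[0.0005,0.0005,0.058],[0,0,0],1],
    [[0.0005,0.0005,0.058],[0,0,0],1],
    [[0.0005,0.0005,0.058],[0,0,0],0.6],
    [[0.0005,0.0005,0.058],[0,0,0],0.6],
    [[0.0005,0.0005,0.058],[0,0,0],0.6],
  ],
)

```text
clock: 15.85
ee_pos: [429.0, -154.8, 29.7]
orientation: [2.364, -2.069, -0.001]
contact_force: [0.7, -0.5, -0.3]
gripper_width: 37.8
```

Request:
step_arm(
  rows=[
    [[0,0,0],[0,0,0],0.6],
    [[0,0,-0.03],[0,0,0],0.6],
    [[0,0,-0.09],[0,0,0],0.6],
    [[0,0,-0.12],[0,0,0],0.3],
    [[0,0,-0.12],[0,0,0],0],
    [[0,0,-0.12],[0,0,0],0],
  ],
)

```text
clock: 16.6
ee_pos: [428.6, -154.7, 149.0]
orientation: [2.364, -2.068, -0.002]
contact_force: [0.5, -0.1, -0.4]
gripper_width: 63.7
```

```bash
python3 -c "
from h import *
plan(414.8,147.1,150,-59.2)
c=save('wrist','pics/w11')
"
```

```text
shift [-0.301, -0.0264, -0.0009] turn [0.07, 0.04, -23.17] yaw -59.2
shift [-0.301, -0.0264, -0.0009] turn [0.06, -0.09, 156.83] yaw 120.8
now [ 428.6 -154.7  149. ] yaw -82.37 q7 -1.25 w 63.7 F [ 0.5 -0.1 -0.4] t 16.6
```

View pics/w11.png

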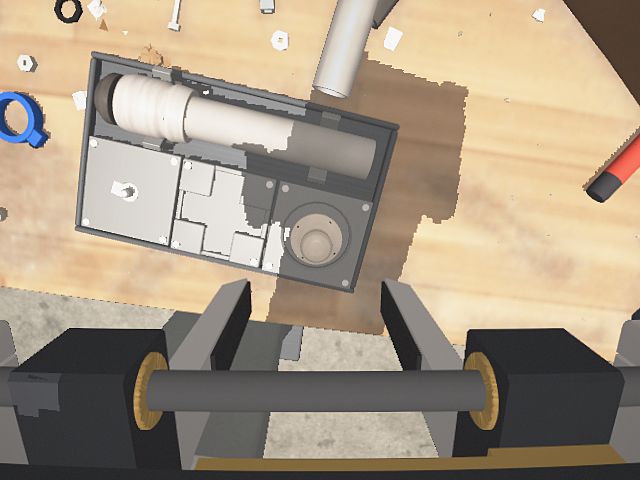

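Request:
step_arm(
  rows=[
    [[-0.06,-0.005,0],[0,0,-8],0],
    [[-0.12,-0.01,0],[0,0,-16],0],
    [[-0.18,-0.015,0],[0,0,-23.2],0],
    [[-0.24,-0.02,0],[0,0,-23.2],0],
    [[-0.29,-0.026,0],[0,0,-23.2],0],
    [[-0.301,-0.0264,0.03],[0,0,-23.2],0],
    [[-0.301,-0.0264,0.09],[0,0,-23.2],0],
    [[-0.301,-0.0264,0.09],[0,0,-23.2],0],
  ],
)

```text
clock: 17.65
ee_pos: [411.8, 146.8, 56.3]
orientation: [2.729, -1.546, -0.012]
contact_force: [1.0, -0.1, 1.0]
gripper_width: 94.3
```

Request:
step_arm(
  rows=[
    [[0,0,0],[0,0,0],0],
    [[0,0,0],[0,0,0],0],
  ],
)

```text
clock: 17.9
ee_pos: [416.2, 147.2, 61.5]
orientation: [-2.73, 1.551, -0.003]
contact_force: [-0.8, 0.3, 0.3]
gripper_width: 93.7
```

```bash
python3 -c "
from h import *
plan(414.8,147.1,3.5,-59.2)
c=save('wrist','pics/w12')
import cv2;a=cv2.imread('pics/w12.png');cv2.imwrite('pics/c12.png',cv2.resize(a[200:360,220:420],None,fx=3.7,fy=3.7))
"
```

```text
shift [-0.0007, 0.0014, 0.058] turn [-0.12, -0.04, 0.01] yaw -59.2
shift [-0.0007, 0.0014, 0.058] turn [0.07, -0.19, -179.99] yaw 120.8
now [416.2 147.2  61.5] yaw -59.19 q7 -1.75 w 93.7 F [-0.8  0.3  0.3] t 17.9
```

View pics/c12.png

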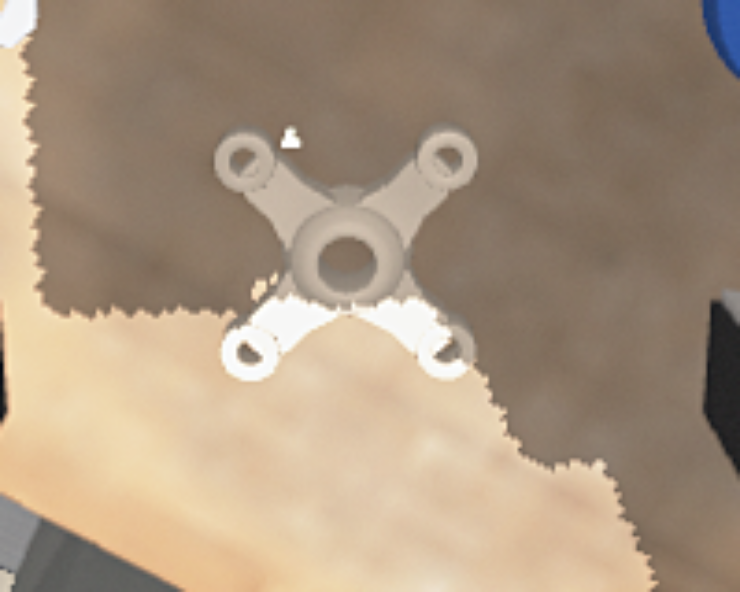

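View pics/w12.png

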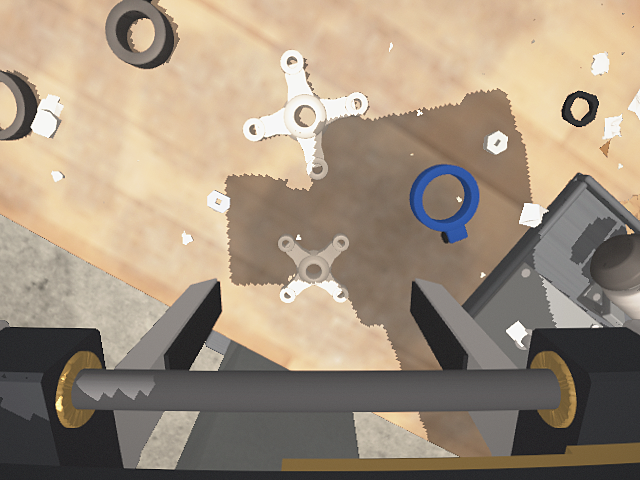

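Run:
```python
from h import *
c=load('pics/w12');s=3.7
Q=np.array([atz(c,220+x/s,200+y/s,9) for x,y in [(245,161),(447,159),(447,350),(249,352)]]);print(Q.round(1),Q.mean(0))
for d in (Q[2]-Q[0],Q[1]-Q[3]): print(np.degrees(np.arctan2(d[1],d[0])),np.linalg.norm(d))
```

```text
[[420.5 170.2   9. ]
 [437.9 141.7   9. ]
 [409.3 123.9   9. ]
 [391.6 152.9   9. ]] [414.81031074 147.16888784   9.        ]
-103.66164072559245 47.59521855096028
-13.575244444609863 47.655633626711776
```

Request:
step_arm(
  rows=[
    [[0,0,0.04],[0,0,-0.5],0],
    [[0,0,0.045],[0,0,-0.5],0.2],
    [[0,0,0.045],[0,0,-0.5],0.4],
    [[0,0,0.045],[0,0,-0.5],0.4],
  ],
)

```text
clock: 18.45
ee_pos: [415.8, 147.3, 15.8]
orientation: [-2.738, 1.539, -0.001]
contact_force: [-0.6, 0.4, 0.8]
gripper_width: 67.4
```

```bash
python3 -c "
from h import *
plan(414.8,147.1,4,-58.7)"
```

```text
shift [-0.0003, 0.001, 0.0118] turn [-0.06, -0.01, 0.02] yaw -58.7
shift [-0.0003, 0.001, 0.0118] turn [0.01, -0.09, -179.98] yaw 121.3
now [415.8 147.3  15.8] yaw -58.68 q7 -1.82 w 67.4 F [-0.6  0.4  0.8] t 18.45
```

Request:
step_arm(
  rows=[
    [[-0.0003,0.0007,0.0115],[0,0,0],0.5],
    [[-0.0003,0.0007,0.0115],[0,0,0],0.5],
    [[-0.0003,0.0007,0.0115],[0,0,0],1],
    [[-0.0003,0.0007,0.0115],[0,0,0],1],
    [[-0.0003,0.0007,0.0115],[0,0,0],1],
    [[-0.0003,0.0007,0.0115],[0,0,0],1],
    [[-0.0003,0.0007,0.0115],[0,0,0],1],
    [[-0.0003,0.0007,0.0115],[0,0,0],1],
  ],
  force=20,
)

```text
clock: 19.45
ee_pos: [414.3, 147.1, 3.2]
orientation: [2.739, -1.539, -0.001]
contact_force: [0.8, -0.7, 0.9]
gripper_width: 31.1
```

Request:
step_arm(
  rows=[
    [[0,0,0],[0,0,0],1],
    [[0,0,0],[0,0,0],1],
    [[0,0,0],[0,0,0],1],
  ],
)

```text
clock: 19.82
ee_pos: [414.3, 147.0, 3.2]
orientation: [2.739, -1.539, -0.001]
contact_force: [-0.0, -0.3, 3.2]
gripper_width: 30.9
```

Request:
step_arm(
  rows=[
    [[0,0,-0.02],[0,0,0],1],
    [[0,0,-0.07],[0,0,0],1],
    [[0,0,-0.097],[0,0,0],1],
    [[0,0,-0.097],[0,0,0],1],
    [[0,0,-0.097],[0,0,0],1],
    [[0,0,-0.097],[0,0,0],1],
  ],
)

```text
clock: 20.58
ee_pos: [413.8, 146.9, 99.3]
orientation: [2.738, -1.538, -0.003]
contact_force: [0.2, 0.8, 0.3]
gripper_width: 31.5
```

```bash
python3 -c "
from h import *
plan(437.1,-76.6,100,-50.8)
c=save('wrist','pics/w13')"
```

```text
shift [0.203, 0.0964, -0.0008] turn [0.11, 0.08, -7.85] yaw -50.8
shift [0.203, 0.0964, -0.0008] turn [0.12, -0.16, 172.15] yaw 129.2
now [413.8 146.9  99.3] yaw -58.65 q7 -1.68 w 31.5 F [0.2 0.8 0.3] t 20.575
```

View pics/w13.png

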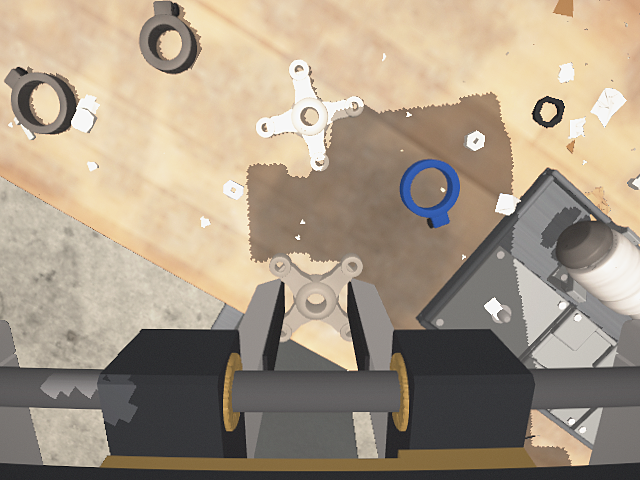

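Request:
step_arm(
  rows=[
    [[0.05,0.024,0],[0,0,0],1],
    [[0.1,0.048,0],[0,0,-4],1],
    [[0.15,0.071,0],[0,0,-7.9],1],
    [[0.19,0.09,0],[0,0,-7.9],1],
    [[0.203,0.0964,0],[0,0,-7.9],1],
    [[0.203,0.0964,0.03],[0,0,-7.9],1],
    [[0.203,0.0964,0.05],[0,0,-7.9],1],
    [[0.203,0.0964,0.05],[0,0,-7.9],1],
  ],
)

```text
clock: 21.62
ee_pos: [436.6, -75.4, 48.9]
orientation: [2.839, -1.345, -0.006]
contact_force: [-0.2, 0.6, -0.1]
gripper_width: 31.1
```

Request:
step_arm(
  rows=[
    [[0,0,0],[0,0,0],1],
    [[0,0,0],[0,0,0],1],
    [[0,0,0],[0,0,0],1],
  ],
)

```text
clock: 22.0
ee_pos: [437.8, -76.6, 50.6]
orientation: [2.838, -1.347, 0.0]
contact_force: [0.0, 0.1, -0.1]
gripper_width: 31.0
```

```bash
python3 -c "
from h import *
plan(437.1,-76.6,18,-50.8)
c=save('wrist','pics/w14')
import cv2;a=cv2.imread('pics/w14.png');cv2.imwrite('pics/c14.png',cv2.resize(a[120:370,130:450],None,fx=2.4,fy=2.4))"
```

```text
shift [-0.0005, 0.0006, 0.0326] turn [0.0, -0.02, 0.03] yaw -50.8
shift [-0.0005, 0.0006, 0.0326] turn [0.02, 0.0, -179.97] yaw 129.2
now [437.8 -76.6  50.6] yaw -50.77 q7 -1.07 w 31.0 F [ 0.   0.1 -0.1] t 22.0
```

View pics/c14.png

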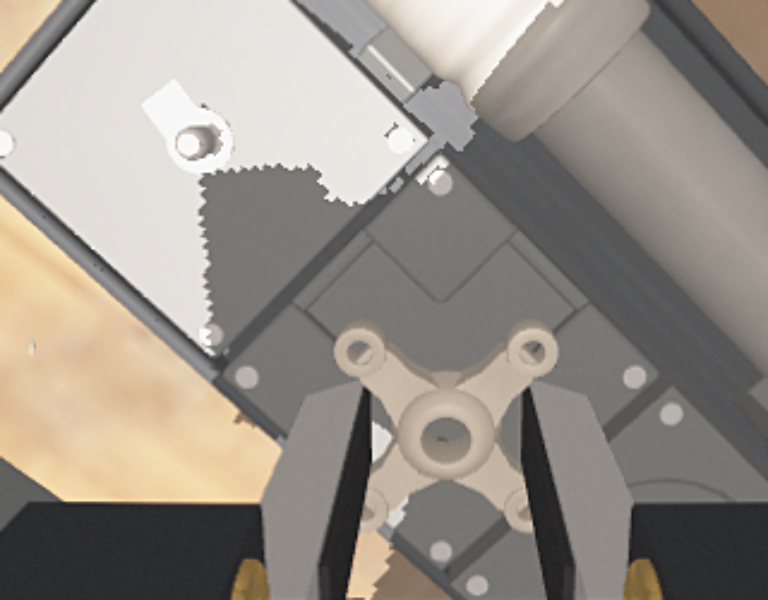

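Run:
```python
from h import *
c=load('pics/w14');s=2.4
A=lambda x,y,z: atz(c,130+x/s,120+y/s,z).round(1)
print('hub',A(446,432,59),'arms',A(360,352,56),A(532,352,56))
print('pintop',A(190,143,22),'foot',A(200,150,12))
```

```text
hub [440.8 -74.9  59. ] arms [442.2 -52.3  56. ] [463.3 -78.1  56. ]
pintop [446.1   2.1  22. ] foot [443.9   0.9  12. ]
```

Request:
step_arm(
  rows=[
    [[-0.0005,0.003,0.015],[0,0,0],1],
    [[-0.0005,0.003,0.025],[0,0,0],1],
    [[-0.0005,0.003,0.03],[0,0,0],1],
    [[-0.0005,0.003,0.0322],[0,0,0],1],
    [[-0.0005,0.003,0.0322],[0,0,0],1],
    [[-0.0005,0.003,0.0322],[0,0,0],1],
  ],
)

```text
clock: 22.8
ee_pos: [435.1, -78.0, 18.1]
orientation: [2.838, -1.347, -0.0]
contact_force: [0.4, -0.2, -0.6]
gripper_width: 30.7
```

Request:
step_arm(
  rows=[
    [[0,0,0],[0,0,0],0.5],
    [[0,0,0],[0,0,0],0.5],
    [[0,0,0],[0,0,0],0.5],
    [[0,0,-0.02],[0,0,0],0.5],
    [[0,0,-0.08],[0,0,0],0.5],
    [[0,0,-0.1],[0,0,0],0],
    [[0,0,-0.1],[0,0,0],0],
    [[0,0,-0.1],[0,0,0],0],
  ],
)

```text
clock: 23.8
ee_pos: [434.4, -78.1, 117.1]
orientation: [2.838, -1.347, -0.003]
contact_force: [-0.6, -0.6, 0.1]
gripper_width: 73.3
```

```bash
python3 -c "
from h import *
plan(407,357,120,-14)
c=save('wrist','pics/w15')
import cv2;a=cv2.imread('pics/w15.png');cv2.imwrite('pics/c15.png',cv2.resize(a[60:360,130:470],None,fx=2,fy=2))"
```

```text
shift [-0.3544, -0.2539, -0.0028] turn [0.04, 0.09, -36.78] yaw -14
shift [-0.3544, -0.2539, -0.0028] turn [0.12, -0.05, 143.22] yaw 166
now [434.4 -78.1 117.1] yaw -50.78 q7 -0.97 w 73.3 F [-0.6 -0.6  0.1] t 23.8
```

View pics/c15.png

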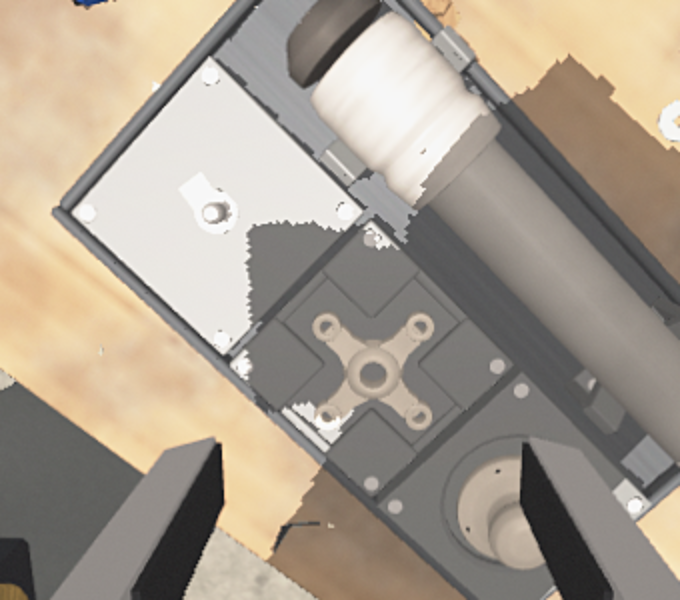

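Request:
step_arm(
  rows=[
    [[-0.05,-0.036,0],[0,0,-5],0],
    [[-0.1,-0.072,0],[0,0,-10],0],
    [[-0.15,-0.107,0],[0,0,-15],0],
    [[-0.2,-0.143,0],[0,0,-20],0.2],
    [[-0.25,-0.179,0],[0,0,-25],0.3],
    [[-0.3,-0.215,0],[0,0,-30],0.3],
    [[-0.34,-0.244,0],[0,0,-36.8],0.3],
    [[-0.3544,-0.2539,0],[0,0,-36.8],0.3],
  ],
)

```text
clock: 24.85
ee_pos: [405.8, 359.8, 116.7]
orientation: [-3.119, 0.374, 0.005]
contact_force: [-0.0, -1.2, -0.0]
gripper_width: 65.9
```

Request:
step_arm(
  rows=[
    [[0,0,0.04],[0,0,0],0.3],
    [[0,0,0.04],[0,0,0],0.3],
    [[0,0,0.04],[0,0,0],0.3],
    [[0,0,0.04],[0,0,0],0.3],
  ],
)

```text
clock: 25.35
ee_pos: [408.0, 357.1, 79.1]
orientation: [-3.117, 0.383, -0.001]
contact_force: [-0.5, 0.4, -0.0]
gripper_width: 65.7
```

```bash
python3 -c "
from h import *
plan(407,357,20,-14)
c=save('wrist','pics/w16')"
```

```text
shift [-0.001, 0.0004, 0.0591] turn [-0.05, -0.02, -0.01] yaw -14
shift [-0.001, 0.0004, 0.0591] turn [-0.03, 0.08, 179.99] yaw 166
now [408.  357.1  79.1] yaw -14.01 q7 -1.45 w 65.7 F [-0.5  0.4 -0. ] t 25.35
```

View pics/w16.png

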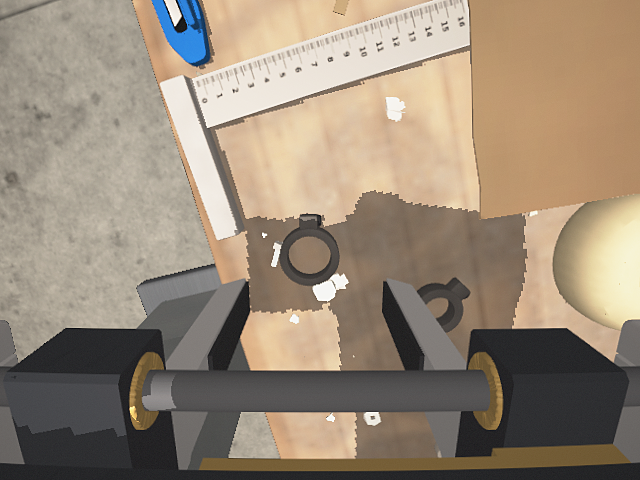

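```bash
python3 - <<'E'
from h import *
c=load('pics/w16')
print(atz(c,309.5,254,11),atz(c,281,256,8),atz(c,339,256,8))
print('ear',atz(c,311,217,11))
for n in ('w7','top0','w8'):
  P=cloud(load('pics/'+n)).reshape(-1,3)
  m=(P[:,2]>60)&(P[:,0]>330)&(P[:,0]<560)&(P[:,1]>260)&(P[:,1]<450)
  if n!='top0': m&=P[:,2]<150
  print(n,m.sum(),P[m].min(0) if m.any() else '',P[m].max(0) if m.any() else '')
  m=(P[:,2]>15)&(P[:,0]>500)&(P[:,0]<560)&(P[:,1]>310)&(P[:,1]<450); print(np.percentile(P[m],[2,50,98],axis=0).round(0) if m.any() else '')
E
python3 - <<'E'
import cv2
a=cv2.imread('pics/w16.png');cv2.imwrite('pics/c16.png',cv2.resize(a[200:330,230:360],None,fx=5,fy=5))
E
```

```text
[406.23003337 361.39409677  11.        ] [387.19975068 363.84094883   8.        ] [424.72914276 354.48949327   8.        ]
ear [413.214504   385.07329959  11.        ]
w7 6875 [495.97848536 368.7600801   66.77614011] [559.99660049 449.99719923  76.40515958]
[[502. 373.  70.]
 [532. 410.  72.]
 [559. 448.  75.]]
top0 798 [495.33240159 367.95877294  62.56196122] [559.86910398 449.93243807  82.09480352]
[[502. 372.  67.]
 [531. 410.  73.]
 [559. 448.  79.]]
w8 12001 [405.94854659 296.08986668  68.68861238] [541.90413445 404.54539436 149.98755114]
[[501. 372.  71.]
 [521. 387.  73.]
 [539. 402.  75.]]
```

View pics/c16.png

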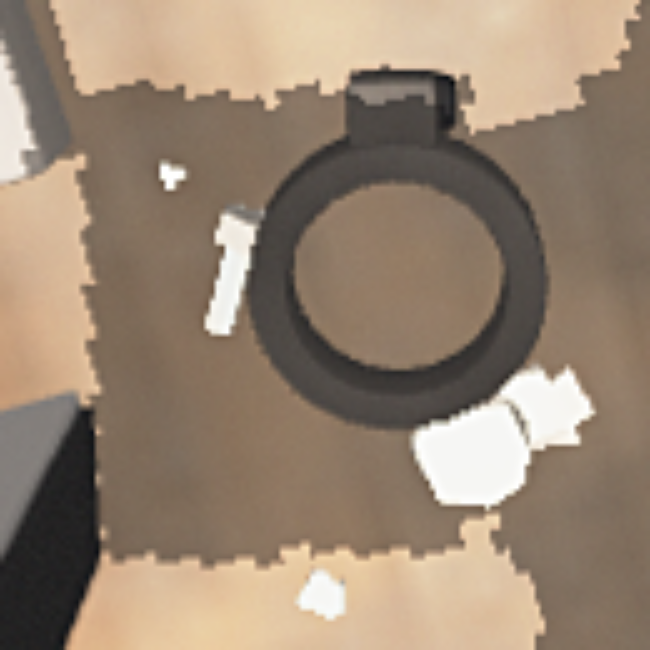

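Run:
```python
from h import *
c=load('pics/w16')
for x,y,z in [(399,278,12),(398,283,7),(250,283,6),(548,275,6)]: print(atz(c,230+x/5,200+y/5,z).round(1))
plan(406.3,358.5,20,26)
```

```text
[406.2 360.6  12. ]
[405.5 358.6   7. ]
[386.1 363.1   6. ]
[425.3 354.5   6. ]
shift [-0.002, -0.0009, 0.059] turn [-0.04, -0.04, -40.01] yaw 26
shift [-0.002, -0.0009, 0.059] turn [-0.05, 0.05, 139.99] yaw 206
now [408.  357.1  79. ] yaw -14.01 q7 -1.45 w 66.0 F [ 0.4 -0.6 -0.7] t 25.4
```

Request:
step_arm(
  rows=[
    [[-0.001,-0.001,0],[0,0,-10],0.3],
    [[-0.001,-0.001,0],[0,0,-20],0.3],
    [[-0.001,-0.001,0],[0,0,-30],0.3],
    [[-0.001,-0.001,0.01],[0,0,-40],0.3],
    [[-0.001,-0.001,0.04],[0,0,-40],0.3],
    [[-0.001,-0.001,0.055],[0,0,-40],0.3],
    [[-0.001,-0.001,0.055],[0,0,-40],0.3],
    [[-0.001,-0.001,0.055],[0,0,-40],0.3],
  ],
)

```text
clock: 26.4
ee_pos: [407.0, 358.8, 23.9]
orientation: [-3.06, -0.707, -0.001]
contact_force: [-1.5, -0.3, 0.1]
gripper_width: 65.8
```

```bash
python3 -c "
from h import *
plan(406,358.8,4,26)
c=save('wrist','pics/w17')"
```

```text
shift [-0.0009, -0.0004, 0.0199] turn [-0.04, -0.03, 0.03] yaw 26
shift [-0.0009, -0.0004, 0.0199] turn [0.05, -0.06, -179.97] yaw 206
now [407.  358.8  23.9] yaw 26.03 q7 -0.91 w 65.8 F [-1.5 -0.3  0.1] t 26.4
```

View pics/w17.png

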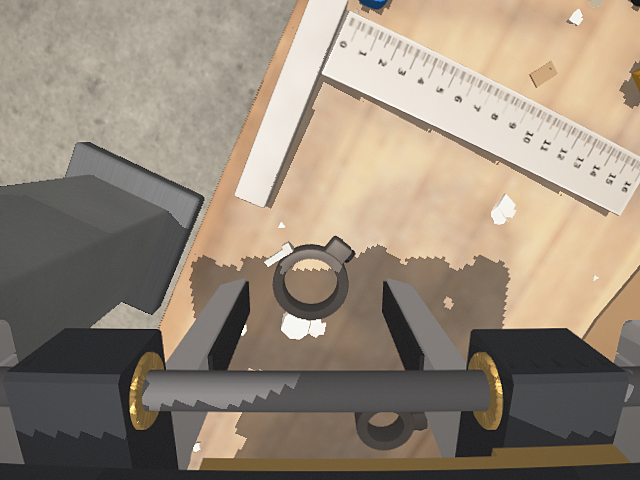

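Request:
step_arm(
  rows=[
    [[-0.0009,-0.0004,0.01],[0,0,0],0.3],
    [[-0.0009,-0.0004,0.0197],[0,0,0],0.3],
    [[-0.0009,-0.0004,0.0197],[0,0,0],0.3],
    [[-0.0009,-0.0004,0.0197],[0,0,0],0.7],
    [[-0.0009,-0.0004,0.0197],[0,0,0],1],
    [[-0.0009,-0.0004,0.0197],[0,0,0],1],
    [[-0.0009,-0.0004,0.0197],[0,0,0],1],
    [[-0.0009,-0.0004,0.0197],[0,0,0],1],
  ],
  force=20,
)

```text
clock: 27.45
ee_pos: [405.7, 358.3, 3.4]
orientation: [-3.061, -0.708, 0.001]
contact_force: [0.9, -0.9, 3.0]
gripper_width: 38.5
```

Request:
step_arm(
  rows=[
    [[0,0,0],[0,0,0],1],
    [[0,0,0],[0,0,0],1],
    [[0,0,0],[0,0,0],1],
  ],
)

```text
clock: 27.82
ee_pos: [405.7, 358.3, 3.4]
orientation: [-3.061, -0.707, 0.001]
contact_force: [0.1, -1.3, 6.2]
gripper_width: 38.8
```

Request:
step_arm(
  rows=[
    [[0,0,-0.02],[0,0,0],1],
    [[0,0,-0.07],[0,0,0],1],
    [[0,0,-0.097],[0,0,0],1],
    [[0,0,-0.097],[0,0,0],1],
    [[0,0,-0.097],[0,0,0],1],
    [[0,0,-0.097],[0,0,0],1],
  ],
)

```text
clock: 28.58
ee_pos: [405.4, 357.9, 99.7]
orientation: [3.061, 0.708, -0.003]
contact_force: [0.9, -0.2, -1.6]
gripper_width: 38.4
```

```bash
python3 -c "
from h import *
plan(444.8,1.6,100,84.2)
c=save('wrist','pics/w18')"
```

```text
shift [-0.121, 0.3375, -0.0002] turn [-0.07, 0.08, -58.16] yaw 84.2
shift [-0.121, 0.3375, -0.0002] turn [0.1, 0.08, 121.84] yaw 264.2
now [405.4 357.9  99.7] yaw 26.04 q7 -0.83 w 38.4 F [ 0.9 -0.2 -1.6] t 28.575
```

View pics/w18.png

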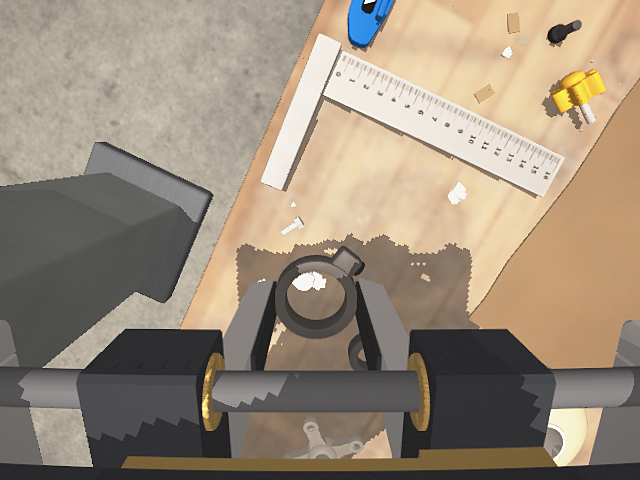

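Request:
step_arm(
  rows=[
    [[-0.018,0.05,0],[0,0,-8],1],
    [[-0.036,0.1,0],[0,0,-16],1],
    [[-0.054,0.15,0],[0,0,-24],1],
    [[-0.072,0.2,0],[0,0,-32],1],
    [[-0.09,0.25,0],[0,0,-40],1],
    [[-0.107,0.3,0],[0,0,-49],1],
    [[-0.118,0.33,0],[0,0,-58.2],1],
    [[-0.121,0.3375,0],[0,0,-58.2],1],
  ],
)

```text
clock: 29.62
ee_pos: [445.0, 0.1, 99.7]
orientation: [-2.331, -2.104, 0.001]
contact_force: [-0.3, 0.2, -0.6]
gripper_width: 38.8
```

Request:
step_arm(
  rows=[
    [[0,0,0.045],[0,0,0],1],
    [[0,0,0.045],[0,0,0],1],
    [[0,0,0.045],[0,0,0],1],
    [[0,0,0.045],[0,0,0],1],
    [[0,0,0.045],[0,0,0],1],
  ],
)

```text
clock: 30.25
ee_pos: [445.5, 1.9, 55.9]
orientation: [2.33, 2.106, 0.0]
contact_force: [0.8, 0.6, -0.7]
gripper_width: 38.6
```

```bash
python3 -c "
from h import *
plan(444.8,1.6,16.5,84.2)
c=save('wrist','pics/w19')
import cv2;a=cv2.imread('pics/w19.png');cv2.imwrite('pics/c19.png',cv2.resize(a[120:420,150:490],None,fx=2,fy=2))"
```

```text
shift [-0.0004, -0.0007, 0.0394] turn [0.02, 0.01, 0.02] yaw 84.2
shift [-0.0004, -0.0007, 0.0394] turn [-0.01, 0.03, -179.98] yaw 264.2
now [445.5   1.9  55.9] yaw 84.22 q7 0.73 w 38.6 F [ 0.8  0.6 -0.7] t 30.25
```

View pics/c19.png

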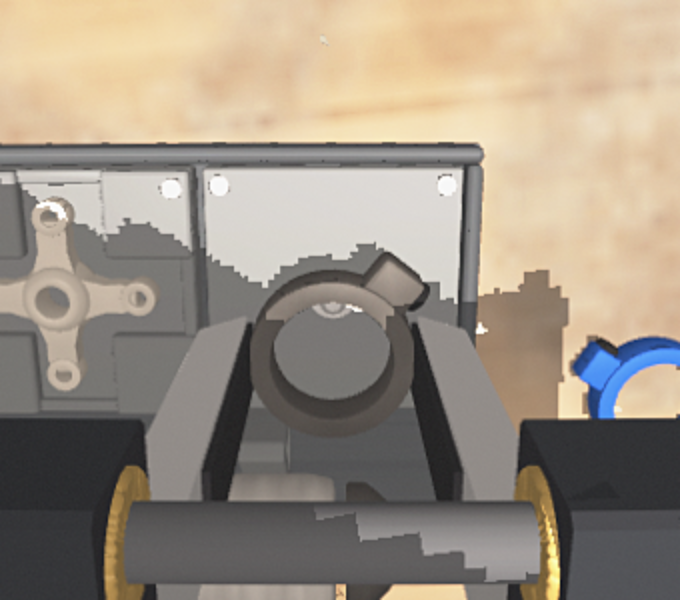

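Run:
```python
from h import *
c=load('pics/w19')
A=lambda x,y,z: atz(c,150+x/2,120+y/2,z).round(1)
print('ring',A(332,345,64.5),A(332,357,58),'LR',A(251,355,60),A(413,355,60))
print('pin',A(333,305,12),A(333,305,22))
print('screws',A(219,186,12),A(447,185,12))
P=cloud(c);print(P[130+ (300)//2-10:160:1,316][:3])
```

```text
ring [440.8   3.1  64.5] [446.4   2.6  58. ] LR [443.2 -16.6  60. ] [447.1  22.   60. ]
pin [448.6   2.7  12. ] [445.2   3.   22. ]
screws [409.3 -26.5  12. ] [415.6  39.1  12. ]
[]
```

Request:
step_arm(
  rows=[
    [[0,0,0.02],[0,0,0],1],
    [[0,0,0.032],[0,0,0],1],
    [[0,0,0.037],[0,0,0],1],
    [[0,0,0.0395],[0,0,0],1],
    [[0,0,0.0395],[0,0,0],1],
    [[0,0,0.0395],[0,0,0],1],
  ],
)

```text
clock: 31.05
ee_pos: [445.3, 1.9, 15.9]
orientation: [-2.33, -2.107, 0.0]
contact_force: [-0.4, -0.4, -0.7]
gripper_width: 38.6
```

Request:
step_arm(
  rows=[
    [[0,0,0],[0,0,0],0.45],
    [[0,0,0],[0,0,0],0.45],
    [[0,0,0],[0,0,0],0.45],
    [[0,0,-0.02],[0,0,0],0.45],
    [[0,0,-0.08],[0,0,0],0.45],
    [[0,0,-0.14],[0,0,0],0.3],
    [[0,0,-0.18],[0,0,0],0],
    [[0,0,-0.18],[0,0,0],0],
  ],
)

```text
clock: 32.05
ee_pos: [446.5, 1.6, 198.0]
orientation: [2.328, 2.103, 0.001]
contact_force: [1.4, -0.0, -0.7]
gripper_width: 78.1
```

```bash
python3 -c "
from h import *
plan(445,-75,260,84.2)
c=save('wrist','pics/w20')
"
```

```text
shift [-0.0765, 0.0065, -0.0618] turn [0.22, 0.15, -0.01] yaw 84.2
shift [-0.0765, 0.0065, -0.0618] turn [0.23, -0.35, 179.99] yaw 264.2
now [446.5   1.6 198. ] yaw 84.19 q7 1.09 w 78.1 F [ 1.4 -0.  -0.7] t 32.05
```

View pics/w20.png

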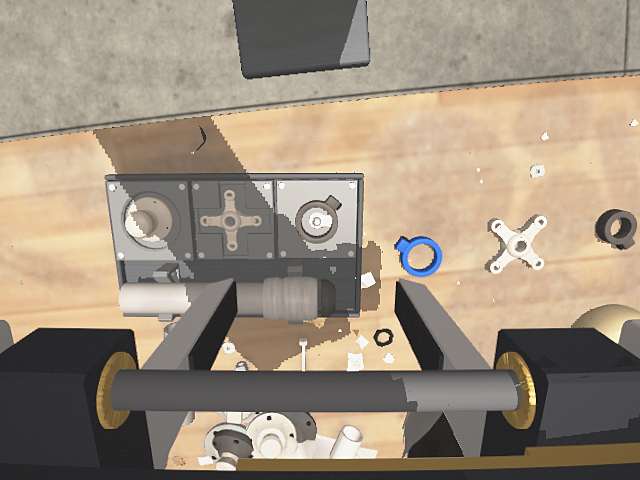

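All four lie in place: ball adapter (150,221), lug (230,221), collar round the pin (318,221), pylon at (230,297). I'll move aside, settle and measure numerically.

Request:
step_arm(
  rows=[
    [[-0.02,0.01,-0.06],[0,0,0],0],
    [[-0.076,0.06,-0.06],[0,0,0],0],
    [[-0.076,0.1,-0.06],[0,0,0],0],
    [[-0.076,0.1,-0.06],[0,0,0],0],
    [[-0.076,0.1,-0.06],[0,0,0],0],
    [[-0.076,0.1,-0.06],[0,0,0],0],
  ],
)

```text
clock: 32.85
ee_pos: [536.4, -83.4, 255.3]
orientation: [-2.329, -2.107, 0.002]
contact_force: [1.1, 0.1, -1.0]
gripper_width: 94.1
```

```bash
python3 -c "
from h import *
plan(445,-75,260,84.2)
c=save('wrist','pics/w21');save('scene','pics/s21');save('top','pics/t21')
import cv2;a=cv2.imread('pics/w21.png')
cv2.imwrite('pics/c21.png',a);b=cv2.imread('pics/s21.png');cv2.imwrite('pics/c22.png',cv2.resize(b[180:300,270:440],None,fx=4.5,fy=4.5,interpolation=cv2.INTER_CUBIC))
"
```

```text
shift [-0.0008, -0.0918, -0.0046] turn [-0.07, 0.02, 0.08] yaw 84.2
shift [-0.0008, -0.0918, -0.0046] turn [-0.03, -0.12, -179.92] yaw 264.2
now [536.4 -83.4 255.3] yaw 84.28 q7 1.22 w 94.1 F [ 1.1  0.1 -1. ] t 32.85
```

View pics/c21.png

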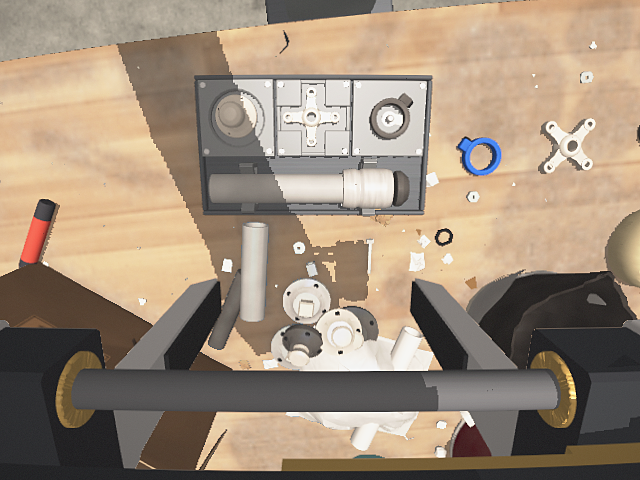

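View pics/c22.png

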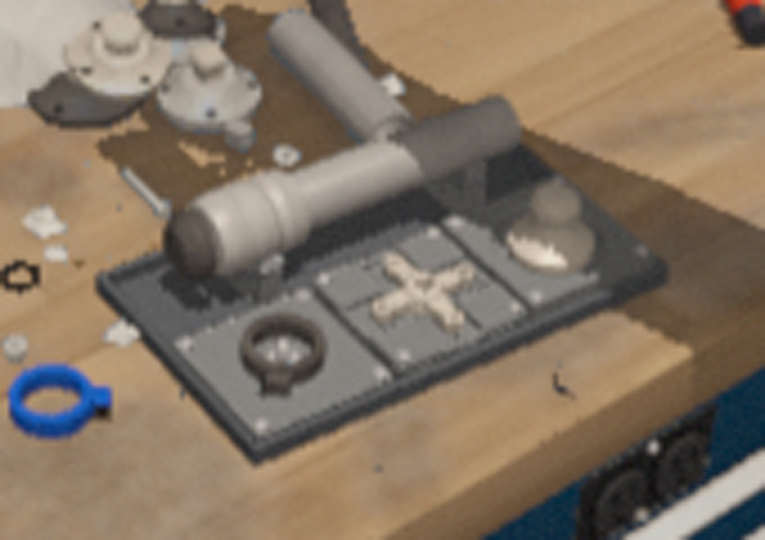

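```bash
python3 -c "
import cv2;a=cv2.imread('pics/w21.png')
cv2.imwrite('pics/c23.png',cv2.resize(a[70:220,190:440],None,fx=3.2,fy=3.2,interpolation=cv2.INTER_CUBIC))"
```

```text
(no output)
```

View pics/c23.png

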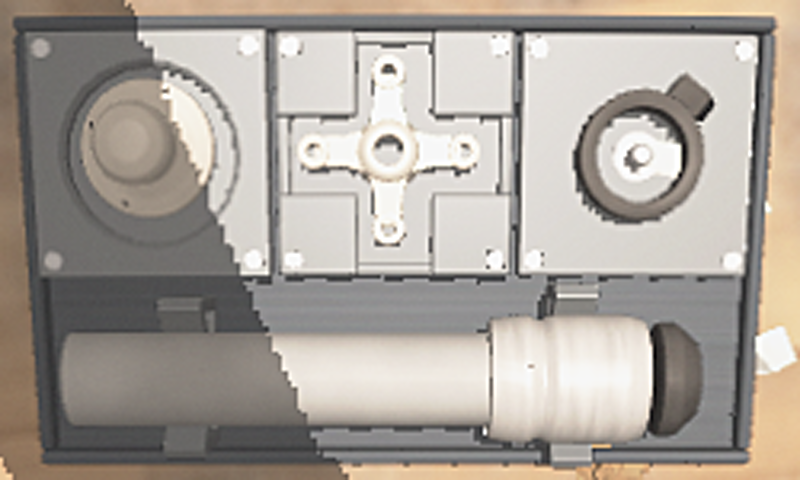

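Run:
```python
from h import *
c=load('pics/w21');s=3.2
A=lambda x,y,z: atz(c,190+x/s,70+y/s,z)
m=lambda L,z: np.mean([A(*p,z) for p in L],0)[:2].round(1)
print('cup block',m([(40,48),(248,46),(53,261),(259,259)],18),'ball',m([(82,147),(213,147)],26),A(148,77,28)[:2].round(1),A(148,217,26)[:2].round(1))
print('cross',m([(290,46),(500,46),(292,259),(496,259)],17),'lug',m([(389,70),(465,151),(389,231),(314,152)],21))
print('pin blk',m([(537,48),(744,50),(534,259),(732,260)],12),'ring',m([(577,152),(703,152)],18),m([(640,90),(640,220)],20),'pintop',A(640,153,22)[:2].round(1))
P=cloud(c)
def z(x,y): 
    u,v=int(190+x/s),int(70+y/s);return np.median(P[v-1:v+2,u-1:u+2,2]).round(1)
print('z block pin',z(560,220),'ring',z(590,170),z(690,140),z(640,97),z(640,213),'lug',z(389,80),z(389,225),z(320,160),z(460,150),'hub',z(370,152),'cross pads',z(310,90),'ball base',z(148,205),z(90,150),z(205,150),'cup blk',z(60,220))
print('tube tops',[z(x,375) for x in (90,150,200,300,400,470)],'head',[z(x,370) for x in (520,560,600,640)])
t=[(A(70,y,40)) for y in (333,425)]
e1=(A(120,335,38)+A(120,424,38))/2;e2=(A(460,335,38)+A(460,425,38))/2;print('axis',e1.round(1),e2.round(1),np.degrees(np.arctan2((e2-e1)[1],(e2-e1)[0])))
print('trans',A(489,380,48).round(1),'end',A(62,380,42).round(1))
for n,q in (('biglug',[(549,128),(590,123),(590,166),(552,168)]),): print(n,np.mean([atz(c,*p,9) for p in q],0).round(1))
w=load('pics/w20');print('narrow',atz(w,616,229,10).round(1))
s0=load('pics/w7')
```

```text
cup block [ 430.2 -153.6] ball [ 428.4 -152.5] [ 408. -149.] [ 449.6 -155.4]
cross [437.9 -75.6] lug [437.2 -77.1]
pin blk [445.6   2.9] ring [444.8   2.8] [446.1   2.4] pintop [445.4   2. ]
z block pin 10.1 ring 22.6 21.8 22.2 22.4 lug 18.5 14.8 18.3 17.5 hub 21.8 cross pads 14.8 ball base 18.8 21.6 19.0 cup blk 16.8
tube tops [np.float64(49.4), np.float64(50.1), np.float64(50.0), np.float64(49.9), np.float64(49.7), np.float64(49.0)] head [np.float64(54.3), np.float64(54.3), np.float64(55.2), np.float64(53.8)]
axis [ 498.8 -169.2   38. ] [509.8 -61.8  38. ] 84.1641792474322
trans [509.4 -53.2  48. ] end [ 496.6 -186.6   42. ]
biglug [491.4 199.2   9. ]
narrow [483.4 297.1  10. ]
```

```bash
python3 - <<'E'
from h import *
for n,o in (('w7',(420,250)),('w8',(420,250)),('w21',(428.8,-153))):
    P=cloud(load('pics/'+n)).reshape(-1,3);d=np.hypot(P[:,0]-o[0],P[:,1]-o[1])
    for a,b in ((0,5),(13,16),(16,20)): 
        q=P[(d>=a)&(d<b)&(P[:,2]<80)][:,2];print(n,a,b,len(q),np.percentile(q,[10,50,90]).round(1) if len(q) else '')
E
python3 -c "
from h import *
plan(0,0,0,0)"
```

```text
w7 0 5 75 [33.2 34.4 35.2]
w7 13 16 181 [ 7.4  8.8 28.9]
w7 16 20 346 [-0.9  6.7  8.4]
w8 0 5 221 [33.4 34.3 35.1]
w8 13 16 470 [ 7.1  8.7 10.8]
w8 16 20 878 [-1.   6.4  8. ]
w21 0 5 92 [45.5 46.2 47.7]
w21 13 16 207 [19.3 21.  40.5]
w21 16 20 398 [11.  18.7 20.6]
shift [0.0297, -0.5423, 0.256] turn [0.01, 0.06, 84.24] yaw 0
shift [0.0297, -0.5423, 0.256] turn [-0.06, 0.01, -95.76] yaw 180
now [536.7 -83.8 255.7] yaw 84.24 q7 1.22 w 94.1 F [0.7 0.2 0. ] t 33.0
```

The ball adapter's profile is the same as on the bench, raised by 12 mm, so it is seated on the pocket floor. Handing in.

```bash
python3 -c "
from bench import r
print(r.finish_job())"
```

```text
the job is handed in; nothing more can be done
None
```

The kit is made up in the tray and handed in at about 33 s on the robot's clock. The hand-in reports no verdict, so the figures below are my own last measurements from the wrist camera.

| Part | Final check |
|---|---|
| Pylon | In both brackets, head in the wide one. About 1 mm off across and 1–2 mm along, within 0.5° of my cradle estimate in heading. The tube's top is at an even height, so it lies level. |
| Ball adapter | In the round pocket, about 2 mm off centre. Its height profile is the same as on the bench plus 12 mm, so it sits on the floor. |
| Smaller four-arm adapter | In the cross-shaped pocket, about 2 mm off centre, arms along the channels. |
| Wide-bore collar | Flat over the pin, within about 1 mm. |
| Bigger four-arm adapter | Not touched. Its position reads within about 2 mm of the first measurement. |
| Narrow-bore collar | Not touched. Its position reads within about 3 mm of the first measurement, which I take as camera error. |

- **Uncertain readings:** Three of the four arm-top depth readings of the smaller adapter were near 18 mm and one was 14.8 mm. I put the low one down to an edge pixel. Depth readings generally came out 1–2 mm low.
- **Forces:** No large contact force showed in any reading, at most about 6 N. The gripper was open and about 255 mm above the bench, touching nothing, at hand-in.

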